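# Pack out a book gluing press and hold the wedge tight

### The arm

A 7-joint arm with a two-finger parallel gripper is mounted at the origin on the work surface. World frame = base frame: x ahead of the robot, y to its left, z up, the work surface at z = 0. Lengths are in m, angles in rad, forces in N, time in s.
With the tool pointing down it reaches from about 0.425 to 0.925 m from the base axis. Payload 6.8 kg.
Tool frame: the origin (TCP) lies midway between the tips of the shut fingers; the grasp point (between the pads) lies 19 mm behind it (bot.pinch_z is the distance from the TCP to the grasp point, in m); x points along the fingers, y is the direction in which the jaws open and shut, and the axes are right-handed (so a half turn about x gives the same grasp; the last joint's range is limited). The gripper opens to 85 mm and grips with 20 to 120 N. Pads are 22 mm wide; open, the fingers measure 114 mm over their backs; the gripper's body (76 mm by 85 mm) begins 54 mm behind the grasp point. The pads swing forward as they close: fully open they stand 13 mm farther back than shut.
Start: joints at [1.11, 0.477, 0.022, 1.555, -0.011, 1.109, -0.083], TCP at [0.233, -0.633, 0.231] pointing down, gripper open.
Joint ranges: [-2.96, 2.96], [-0.34, 2.1], [-1.41, 1.46], [0.24, 2.44], [-1.37, 4.51], [0.17, 1.92], [-2.96, 2.96]. Speed limits (rad/s): [2.39, 2.39, 3.14, 3.14, 3.14, 3.14, 3.14].

### API

Orientations are given as a unit quaternion [w, x, y, z].
In Python, from station import bot gives the robot as it stands. The module is installed in compiled form; this text tells all that it offers.
- The arm moves only by the tool step_arm, never from a script. Its argument "plan" is a list of rows, each a list of 6 numbers: the shift along the tool's x, y, z in units of 40 mm (1.0 is 40 mm), then the turn, a rotation vector about the tool's x, y, z in units of 360 degrees (1.0 is 360 degrees). In form: [[dx, dy, dz, ax, ay, az], ...]. A call has 1 to 8 rows; each row shifts and turns the commanded pose from where the row before left it, along the tool's axes as they then stand; what a row does not reach is not made up. A row lasts 1/8 s, in which the tool goes at most 62.5 mm and 10.7 degrees, less where a joint would pass 70% of its speed; a pose out of reach is approached as far as the arm can. A call with a number of a shift or a turn outside -1 to 1 is refused whole. A call with a gripper value outside its range is refused whole. "fingers" is the closure, from -1 (fully open) to 1 (shut), set as the call begins (left out, the last holds). The fingers move at their own pace and stop on an object; "force" is the grip in N (left out, the last holds). Time passes only in rows, so rows that do not move let the fingers close. It gives the time, the measured TCP pose, the force and the opening at its end, in the units of the state.
- bot.get_obs(): the state, without advancing time (a new reading comes with each control period).
- bot.read_camera(name): name is "scene" or "top" or "wrist"; returns (picture, depth): 420x560x3 uint8, red, green, blue; 420x560 float32, m along the optical axis (not along the pixel's ray), 0 where there is no reading.
- bot.camera_model(name): a dict with "mtx" (3x3 intrinsics, pixels), "origin" and "rotation" of the camera in the world; the wrist camera has in their place "T_tool_cam" (4x4, takes a point from camera to tool coordinates, whose origin is the TCP and whose axes are the tool frame's). Camera axes: x right, y up, looking along -z (the intrinsics and any distortion apply to the point x, -y, -z); pixel columns grow to the right and rows downward; lengths in m; the calibration is good to about 2 mm. A picture is of the moment at which its call begins: read the wrist's pose just before it. camera_model takes no time and is no camera call.
- bot.hand_in(): hands the job in, once; it reports no verdict.
The state is a dict: "t": time; "q": joint angles; "joint_vel": joint speeds; "joint_torque": joint torques, N m; "eef_pos": TCP position; "tool_rot": TCP orientation; "contact_force": force on the tool from outside, world axes, zero at the start; "torque": the same for the moment, N m; "gripper_width": opening from 0.0 (shut) to 1.0 (fully open).
Only numpy, scipy, OpenCV 4.12 (cv2) and the standard library are available. Lean on these libraries where they do the work, as an engineer would, in place of code of your own. Each camera call takes 0.05 s, during which the arm holds its last target.

### The job

The three mended paperbacks in the gluing press must be squeezed while their spine glue takes. Stand packing boards from the rack upright and square in the middle of the gap between the books and the fence, one at a time and close against the row, until what is left is narrow enough for the wedge to close; leave the boards you do not need in the rack. Then slide the wedge in, thin edge down with its sloping side to the fence, press it down firmly until the whole row is tight, and finish still gripping the wedge and holding it down, without disturbing the other things on the table.

Things in the scene. Friction and masses are not known exactly. Their poses are not given: they have to be found in the camera images.
- press: Gluing press, fixed: plywood base 220 x 240 x 12 mm (x, y, z), origin under its centre. Its y axis points from the cheek across books and gap to the fence, x runs along the spines. Cheek: 18 mm thick, inner face at y = -70 mm, top 122 mm above the table. The three books (20, 24, 22 mm thick) stand tight against it, so the row's free face is at y = -4 mm.
- fence: Plywood fence 190 mm wide (x), 18 mm thick, 100 mm high, bolted on the press base at a distance that differs each time: the gap between books and fence is 20 to 38 mm. Origin on the base (12 mm above the table) at the foot of its upright inner face (the side to the books), halfway along; axes as the press. Its top is 112 mm above the table.
- book1: Paperback 178 x 20 x 110 mm (x, y, z), spine up, next to the cheek, 0.26 kg. Origin under its centre. Axes as the press.
- book2: Paperback 178 x 24 x 110 mm, spine up, middle of the row, 0.26 kg. Origin under its centre.
- book3: Paperback 178 x 22 x 110 mm, spine up, last of the row, next to the gap, 0.26 kg. Origin under its centre; its free face is 11 mm from it in +y. Its top is 122 mm above the table.
- rack: Slotted wooden rack, fixed, 130 x 175 mm, slots 45 mm deep along its x axis, slot floors 10 mm above the table, origin on the table. Boards stand in slots at y = -60, -30, 0, 30 mm, the wedge's flat face at y = 60 mm, all with the rack's axes. They lift straight out; the tabs of the boards left in it reach 175 mm above the table.
- board1: Packing board, plywood, 10 mm thick (y), 170 mm wide (x), 110 mm high, 0.14 kg, all four alike; origin under its centre. Grip tab in the middle of its top edge, 40 mm wide (x), 10 mm thick: straight sides 110 to 145 mm above the underside, round top to 165 mm. Pinch it across its width; the tabs of packed boards stand side by side, so keep wide fingers off centre, towards the fence.
- board2: Packing board, plywood, 10 mm thick (y), 170 mm wide (x), 110 mm high, 0.14 kg, all four alike; origin under its centre. Grip tab in the middle of its top edge, 40 mm wide (x), 10 mm thick: straight sides 110 to 145 mm above the underside, round top to 165 mm. Pinch it across its width; the tabs of packed boards stand side by side, so keep wide fingers off centre, towards the fence.
- board3: Packing board, plywood, 10 mm thick (y), 170 mm wide (x), 110 mm high, 0.14 kg, all four alike; origin under its centre. Grip tab in the middle of its top edge, 40 mm wide (x), 10 mm thick: straight sides 110 to 145 mm above the underside, round top to 165 mm. Pinch it across its width; the tabs of packed boards stand side by side, so keep wide fingers off centre, towards the fence.
- board4: Packing board, plywood, 10 mm thick (y), 170 mm wide (x), 110 mm high, 0.14 kg, all four alike; origin under its centre. Grip tab in the middle of its top edge, 40 mm wide (x), 10 mm thick: straight sides 110 to 145 mm above the underside, round top to 165 mm. Pinch it across its width; the tabs of packed boards stand side by side, so keep wide fingers off centre, towards the fence.
- wedge: Dark wooden wedge, 150 mm wide (x), 110 mm high, 0.18 kg. Origin halfway along its lower, thin edge, on the flat side. Flat side: plane y = 0; the sloping side faces +y. 3.8 mm thick at the lower edge, 1.6 mm more for every 10 mm up, 21.4 mm at the shoulder. Wood on wood, friction about 0.6: 10 to 20 N of downward push makes the row tight.
- wedge_tab (a point): Middle of the wedge's grip tab, 127 mm above its thin edge and 11 mm from its flat side. The tab is 50 mm wide (x), 12 mm thick; straight sides 110 to 145 mm above the thin edge, round top to 170 mm. The wedge jams where its thickness at the fence's top equals what is left of the gap: it closes 6.5 to 18.5 mm; in a wider gap it drops to the base, loose.
- glue_jar: Closed white glue jar with a blue cap, 68 mm across, 85 mm high, a bystander. Origin under its centre.
- paperback: Paperback lying flat, 178 x 110 x 18 mm, a bystander. Origin under its centre.
- glue_brush: Brush lying flat, 180 mm long, a bystander. Origin under its middle.
There are look-alikes about, which are no part of the job. What is shaped like the book3 but yellow is not meant.

How it is judged:
On the way, in this order (a step that is already met when the one before it is completed fails the run):
1. a packing board stands upright in the gap, on the base of the press, let go (((z of board1 in the frame of press between 0.008 and 0.016 m and angle between board1's own z axis and vertical below 0.08 rad and y of board1 in the frame of press above -0.004 m and y of board1 in the frame of fence below 0 m and x of board1 in the frame of press between -0.035 and 0.035 m and angle between the y axis of board1 and the y axis of press, either way round below 0.1 rad) or (z of board2 in the frame of press between 0.008 and 0.016 m and angle between board2's own z axis and vertical below 0.08 rad and y of board2 in the frame of press above -0.004 m and y of board2 in the frame of fence below 0 m and x of board2 in the frame of press between -0.035 and 0.035 m and angle between the y axis of board2 and the y axis of press, either way round below 0.1 rad) or (z of board3 in the frame of press between 0.008 and 0.016 m and angle between board3's own z axis and vertical below 0.08 rad and y of board3 in the frame of press above -0.004 m and y of board3 in the frame of fence below 0 m and x of board3 in the frame of press between -0.035 and 0.035 m and angle between the y axis of board3 and the y axis of press, either way round below 0.1 rad) or (z of board4 in the frame of press between 0.008 and 0.016 m and angle between board4's own z axis and vertical below 0.08 rad and y of board4 in the frame of press above -0.004 m and y of board4 in the frame of fence below 0 m and x of board4 in the frame of press between -0.035 and 0.035 m and angle between the y axis of board4 and the y axis of press, either way round below 0.1 rad)) and contact force between the fingers and board1 below 0.3 N and contact force between the fingers and board2 below 0.3 N and contact force between the fingers and board3 below 0.3 N and contact force between the fingers and board4 below 0.3 N), for 0.2 s.
2. the wedge is in between the packing and the fence and the row is tight (y of fence in the frame of wedge above 0 m and z of wedge in the frame of press between 0.014 and 0.1 m and y of wedge in the frame of fence below 0 m and y of wedge in the frame of press above 0.002 m and angle between wedge's own z axis and vertical below 0.08 rad and angle between the y axis of wedge and the y axis of press, either way round below 0.1 rad and x of wedge in the frame of press between -0.035 and 0.035 m and contact force between wedge and fence above 3 N and (contact force between wedge and board1 above 2 N or contact force between wedge and board2 above 2 N or contact force between wedge and board3 above 2 N or contact force between wedge and board4 above 2 N) and (contact force between book3 and board1 above 2 N or contact force between book3 and board2 above 2 N or contact force between book3 and board3 above 2 N or contact force between book3 and board4 above 2 N)), for 0.2 s.
At the end, for the whole second after the job is handed in: Wedge jammed upright, slope to the fence, 2 mm or more off the base; presses the fence over 3 N, a board over 2 N, and a board the last book over 2 N. The gripper still holds it, at rest. Each board stands upright in mid gap (35 mm) or is in its slot; books upright, within 12 mm (all of step 2 and contact force between the fingers and wedge above 2 N and linear speed of wedge below 0.01 m/s and distance of each of book1, book2, book3 from where it was at the start of the episode below 0.012 m and angle between each of book1, book2, book3's own z axis and vertical below 0.08 rad and ((z of board1 in the frame of press between 0.008 and 0.016 m and angle between board1's own z axis and vertical below 0.08 rad and y of board1 in the frame of press above -0.004 m and y of board1 in the frame of fence below 0 m and x of board1 in the frame of press between -0.035 and 0.035 m and angle between the y axis of board1 and the y axis of press, either way round below 0.1 rad) or (distance of board1 from where it was at the start of the episode below 0.03 m and angle between board1's own z axis and vertical below 0.15 rad)) and ((z of board2 in the frame of press between 0.008 and 0.016 m and angle between board2's own z axis and vertical below 0.08 rad and y of board2 in the frame of press above -0.004 m and y of board2 in the frame of fence below 0 m and x of board2 in the frame of press between -0.035 and 0.035 m and angle between the y axis of board2 and the y axis of press, either way round below 0.1 rad) or (distance of board2 from where it was at the start of the episode below 0.03 m and angle between board2's own z axis and vertical below 0.15 rad)) and ((z of board3 in the frame of press between 0.008 and 0.016 m and angle between board3's own z axis and vertical below 0.08 rad and y of board3 in the frame of press above -0.004 m and y of board3 in the frame of fence below 0 m and x of board3 in the frame of press between -0.035 and 0.035 m and angle between the y axis of board3 and the y axis of press, either way round below 0.1 rad) or (distance of board3 from where it was at the start of the episode below 0.03 m and angle between board3's own z axis and vertical below 0.15 rad)) and ((z of board4 in the frame of press between 0.008 and 0.016 m and angle between board4's own z axis and vertical below 0.08 rad and y of board4 in the frame of press above -0.004 m and y of board4 in the frame of fence below 0 m and x of board4 in the frame of press between -0.035 and 0.035 m and angle between the y axis of board4 and the y axis of press, either way round below 0.1 rad) or (distance of board4 from where it was at the start of the episode below 0.03 m and angle between board4's own z axis and vertical below 0.15 rad))); the arm keeps its last pose, push and grip.
It fails at once if a bystander (glue jar, flat paperback or brush) is moved by more than 30 mm or the jar tips (distance of any of glue_jar, paperback, glue_brush from where it was at the start of the episode above 0.03 m or angle between glue_jar's own z axis and vertical above 0.5 rad).
It also fails if it takes over 72 s, if anything falls off the work surface, if the arm or the gripper's body presses on something with over 40 N, if the wrist force passes 120 N, or if a joint passes its speed limit or range.

## Working session

There is one attempt and no reset: what is moved stays moved. The work goes in short steps, Python scripts to look and compute and a tool call to move; the robot and the scene stay as the last step left them, time stands still between calls to the robot, and variables do not carry over. Pictures are saved under pics/ and viewed, and the job is handed in when it is done.

Besides the shell and the picture viewer there is one more tool, called after "Emit:" by a JSON object that holds its "op" and its "data", one argument or row to a line. step_arm: Moves the arm, as the interface text tells. Shifts and turns lie within -1 to 1; 1 stands for 40 mm of shift or 360 degrees of turn. Its arguments: {"type":"object","properties":{"plan":{"type":"array"},"fingers":{"type":"number"},"force":{"type":"number"}},"required":["plan"]}

```bash
mkdir -p pics
cat > h.py <<'E'
import numpy as np, cv2
from station import bot
from scipy.spatial.transform import Rotation as R
def snap(name,fn):
    o=bot.get_obs()
    p,d=bot.read_camera(name)
    cv2.imwrite(f'pics/{fn}.png',p[:,:,::-1]); np.save(f'pics/{fn}_d.npy',d)
    m=bot.camera_model(name)
    if 'origin' in m: Rc=np.array(m['rotation']);t=np.array(m['origin'])
    else:
        q=o['tool_rot'];Rt=R.from_quat([q[1],q[2],q[3],q[0]]).as_matrix()
        T=np.array(m['T_tool_cam']);Rc=Rt@T[:3,:3];t=Rt@T[:3,3]+np.array(o['eef_pos'])
    if Rc.shape!=(3,3):
        q=Rc;Rc=R.from_quat([q[1],q[2],q[3],q[0]]).as_matrix()
    np.savez(f'pics/{fn}_m.npz',K=np.array(m['mtx']),R=Rc,t=t)
    return p,d
def load(fn):
    m=np.load(f'pics/{fn}_m.npz');return cv2.imread(f'pics/{fn}.png'),np.load(f'pics/{fn}_d.npy'),m
def cloud(fn):
    im,d,m=load(fn);K=m['K'];v,u=np.mgrid[0:d.shape[0],0:d.shape[1]]
    x=(u-K[0,2])/K[0,0]*d;y=(v-K[1,2])/K[1,1]*d
    P=np.stack([x,-y,-d],-1)@m['R'].T+m['t'];P[d==0]=np.nan
    return P
def crop(fn,u0,v0,u1,v1,out,s=None):
    im=cv2.imread(f'pics/{fn}.png')[v0:v1,u0:u1]
    s=s or min(800/(u1-u0),600/(v1-v0))
    cv2.imwrite(f'pics/{out}.png',cv2.resize(im,None,fx=s,fy=s,interpolation=cv2.INTER_CUBIC))
E
python3 - <<'E'
from h import *
print(bot.get_obs()); print(bot.pinch_z)
for n in('scene','top'):
    snap(n,n+'0');print(bot.camera_model(n))
print(bot.camera_model('wrist'))
E
```

```text
{'t': 0.0, 'q': array([ 1.1099263 ,  0.47778964,  0.02233531,  1.55643298, -0.01152178,
        1.10925821, -0.08308415]), 'joint_vel': array([-0.00088857, -0.0003253 ,  0.00091885,  0.00031662, -0.00026856,
       -0.00047365, -0.00131117]), 'joint_torque': array([-3.58961524e-04, -5.96464705e+01,  1.60742261e+00, -2.81198913e+01,
        1.23916240e-02,  9.47138731e-03, -7.77370360e-06]), 'eef_pos': array([ 0.23301125, -0.63289987,  0.23034041]), 'tool_rot': array([-0.12348353, -0.6959866 , -0.12469319,  0.69628018]), 'contact_force': array([-0.66599965,  0.0107515 , -0.41509674]), 'torque': array([ 0.03546408,  0.03801768, -0.02093254]), 'gripper_width': 0.999024289821509}
0.0187
{'mtx': array([[506.75223257,   0.        , 274.31921621],
       [  0.        , 506.75223257, 207.9184983 ],
       [  0.        ,   0.        ,   1.        ]]), 'origin': array([1.09343563, 0.46299799, 0.83754472]), 'rotation': array([0.39895726, 0.15803611, 0.34751895, 0.83371954])}
{'mtx': array([[466.12488048,   0.        , 277.89043361],
       [  0.        , 466.12488048, 199.06664742],
       [  0.        ,   0.        ,   1.        ]]), 'origin': array([0.41040986, 0.01477762, 1.02898636]), 'rotation': array([-0.70299655, -0.04637797,  0.03767002,  0.70867898])}
{'mtx': array([[344.06137208,   0.        , 279.45762816],
       [  0.        , 344.06137208, 215.16902765],
       [  0.        ,   0.        ,   1.        ]]), 'T_tool_cam': array([[ 1.32893009e-03,  3.25898049e-01, -9.45403985e-01,
        -1.41866117e-01],
       [ 9.99998729e-01,  3.99527464e-04,  1.54339695e-03,
         2.01238176e-03],
       [ 8.80704910e-04, -9.45404835e-01, -3.25897104e-01,
        -8.40257906e-02],
       [ 0.00000000e+00,  0.00000000e+00,  0.00000000e+00,
         1.00000000e+00]])}
```

View pics/scene0.png

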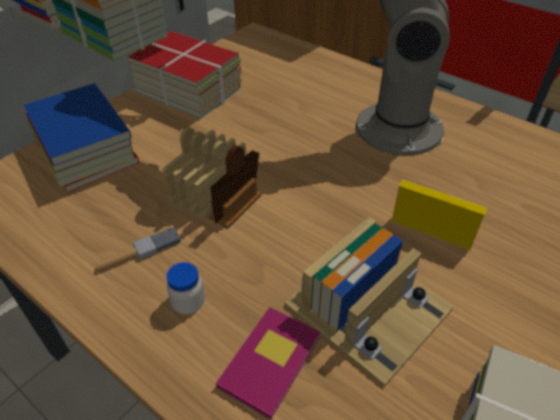

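View pics/top0.png

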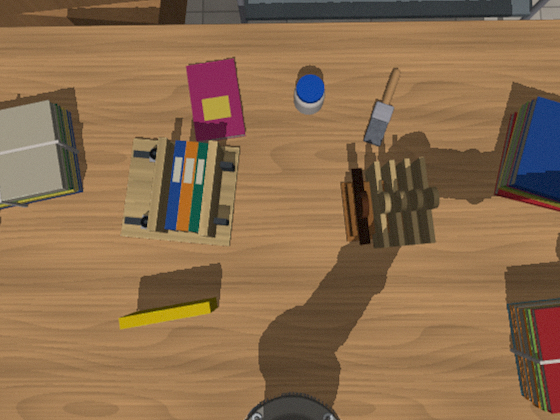

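Run:
```python
from h import *
crop('top0',110,125,250,255,'c1');crop('top0',330,140,450,260,'c2')
P=cloud('top0')
np.set_printoptions(precision=3,suppress=True)
# print world points at row v=190
for v in (165,180,195,210,225):
    print(v,[(u,*np.round(P[v,u],3)) for u in range(124,242,4)][0::1] if v==195 else '')
for v in (200,):
    print(v,[(u,*np.round(P[v,u],3)) for u in range(340,442,4)])
```

```text
165 
180 
195 [(124, np.float64(0.546), np.float64(0.372), np.float64(-0.004)), (128, np.float64(0.544), np.float64(0.357), np.float64(0.014)), (132, np.float64(0.544), np.float64(0.35), np.float64(0.008)), (136, np.float64(0.544), np.float64(0.341), np.float64(0.01)), (140, np.float64(0.544), np.float64(0.331), np.float64(0.013)), (144, np.float64(0.544), np.float64(0.323), np.float64(0.01)), (148, np.float64(0.544), np.float64(0.314), np.float64(0.011)), (152, np.float64(0.531), np.float64(0.278), np.float64(0.107)), (156, np.float64(0.531), np.float64(0.269), np.float64(0.109)), (160, np.float64(0.531), np.float64(0.262), np.float64(0.104)), (164, np.float64(0.535), np.float64(0.262), np.float64(0.076)), (168, np.float64(0.529), np.float64(0.242), np.float64(0.12)), (172, np.float64(0.529), np.float64(0.234), np.float64(0.12)), (176, np.float64(0.529), np.float64(0.226), np.float64(0.12)), (180, np.float64(0.529), np.float64(0.218), np.float64(0.122)), (184, np.float64(0.529), np.float64(0.21), np.float64(0.121)), (188, np.float64(0.528), np.float64(0.202), np.float64(0.124)), (19
[... 1817 characters left out ...]
p.float64(0.51), np.float64(-0.201), np.float64(0.169)), (404, np.float64(nan), np.float64(nan), np.float64(nan)), (408, np.float64(0.516), np.float64(-0.231), np.float64(0.113)), (412, np.float64(0.512), np.float64(-0.231), np.float64(0.141)), (416, np.float64(0.509), np.float64(-0.231), np.float64(0.167)), (420, np.float64(0.508), np.float64(-0.236), np.float64(0.176)), (424, np.float64(0.515), np.float64(-0.261), np.float64(0.116)), (428, np.float64(0.512), np.float64(-0.261), np.float64(0.141)), (432, np.float64(0.509), np.float64(-0.261), np.float64(0.165)), (436, np.float64(0.509), np.float64(-0.267), np.float64(0.172)), (440, np.float64(0.528), np.float64(-0.332), np.float64(-0.001))]
```

View pics/c1.png

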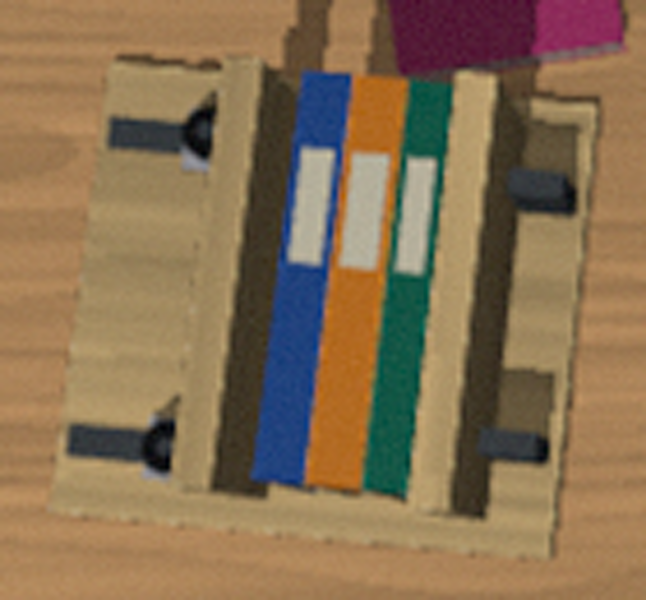

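View pics/c2.png

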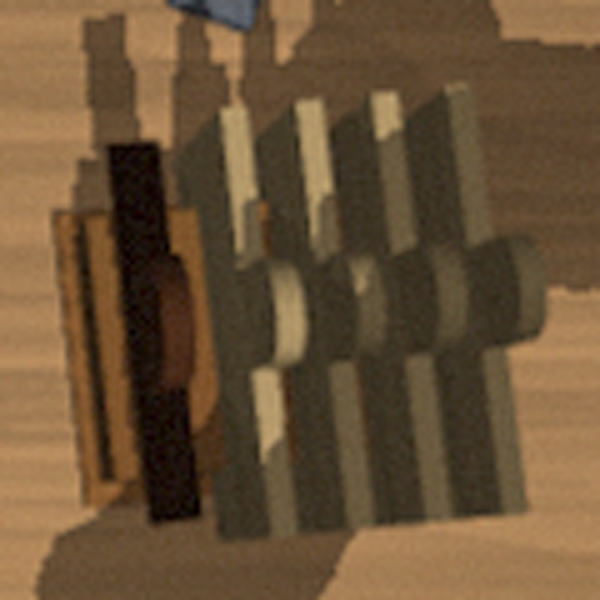

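Run:
```python
from h import *
np.set_printoptions(precision=4,suppress=True)
o=bot.get_obs();q=o['tool_rot'];M=R.from_quat([q[1],q[2],q[3],q[0]]).as_matrix();print(M)
P=cloud('top0')
# rack faces: find yaw by sharpness of vertical-face histogram
def best(sel,lo,hi):
    Q=P[sel];b=None
    for th in np.radians(np.arange(lo,hi,.1)):
        n=np.array([-np.sin(th),np.cos(th)]);s=Q[:,:2]@n
        h,_=np.histogram(s,bins=np.arange(-.4,.5,.001));
        sc=(h.astype(float)**2).sum()
        if b is None or sc>b[0]:b=(sc,th,s)
    return b
v,u=np.mgrid[0:420,0:560]
z=P[...,2]
sel=(u>340)&(u<450)&(v>140)&(v<260)&(z>.065)&(z<.16)
sc,th,s=best(sel,-5,20);print('rack yaw',np.degrees(th))
h,e=np.histogram(s,bins=np.arange(-.4,.1,.001))
print([(round(e[i],4),h[i]) for i in range(len(h)) if h[i]>25])
# press: book tops
sel=(u>150)&(u<225)&(v>130)&(v<240)&(z>.115)&(z<.13)
pts=P[sel][:,:2].astype(np.float32);print(cv2.minAreaRect(pts*1000),sel.sum())
sel=(u>140)&(u<170)&(v>130)&(v<240)&(z>.1)&(z<.116)
pts=P[sel][:,:2].astype(np.float32);print(cv2.minAreaRect(pts*1000),sel.sum())
sel=(u>110)&(u<250)&(v>125)&(v<255)&(z>.005)
pts=P[sel][:,:2].astype(np.float32);print(cv2.minAreaRect(pts*1000),sel.sum())
```

```text
[[-0.0007  0.3456 -0.9384]
 [ 0.0015 -0.9384 -0.3456]
 [-1.     -0.0017  0.0001]]
rack yaw 5.199999999999964
[(np.float64(-0.316), np.int64(39)), (np.float64(-0.315), np.int64(27)), (np.float64(-0.314), np.int64(31)), (np.float64(-0.313), np.int64(40)), (np.float64(-0.312), np.int64(33)), (np.float64(-0.311), np.int64(37)), (np.float64(-0.31), np.int64(36)), (np.float64(-0.309), np.int64(38)), (np.float64(-0.308), np.int64(189)), (np.float64(-0.307), np.int64(447)), (np.float64(-0.306), np.int64(105)), (np.float64(-0.286), np.int64(32)), (np.float64(-0.285), np.int64(32)), (np.float64(-0.284), np.int64(35)), (np.float64(-0.283), np.int64(30)), (np.float64(-0.282), np.int64(39)), (np.float64(-0.281), np.int64(38)), (np.float64(-0.28), np.int64(32)), (np.float64(-0.279), np.int64(35)), (np.float64(-0.278), np.int64(161)), (np.float64(-0.277), np.int64(439)), (np.float64(-0.276), np.int64(86)), (np.float64(-0.255), np.int64(39)), (np.float64(-0.254), np.int64(39)), (np.float64(-0.253), np.int64(31)), (np.float64(-0.252), np.int64(38)), (np.float64(-0.251), np.int64(26)), (np.float64(-0.
[... 718 characters left out ...]
(-0.184), np.int64(28)), (np.float64(-0.183), np.int64(27)), (np.float64(-0.181), np.int64(29)), (np.float64(-0.179), np.int64(27)), (np.float64(-0.177), np.int64(32)), (np.float64(-0.176), np.int64(27)), (np.float64(-0.175), np.int64(37)), (np.float64(-0.174), np.int64(118)), (np.float64(-0.173), np.int64(35)), (np.float64(-0.172), np.int64(39)), (np.float64(-0.171), np.int64(37))]
((548.199951171875, 214.55499267578125), (118.90191650390625, 189.467041015625), 84.52265167236328) 3881
((552.782470703125, 259.305419921875), (38.55830001831055, 189.59410095214844), 84.5909194946289) 965
((574.4091186523438, 232.16122436523438), (259.4802551269531, 268.33172607421875), 84.20149993896484) 11423
```

Emit:
{"op": "step_arm", "data": {
  "plan": [
    [-0.4,-0.65,-0.83,0,0,0],
    [-0.4,-0.65,-0.83,0,0,0],
    [-0.4,-0.65,-0.83,0,0,0],
    [-0.4,-0.65,-0.83,0,0,0],
    [-0.4,-0.65,-0.83,0,0,0],
    [-0.4,-0.65,-0.83,0,0,0],
    [-0.4,-0.65,-0.83,0,0,0],
    [-0.4,-0.65,-0.83,0,0,0]
  ],
  "fingers": -1
}}

```text
t: 1.1
eef_pos: [0.411, -0.3451, 0.3595]
tool_rot: [-0.124, -0.696, -0.124, 0.696]
contact_force: [0.2, -0.1, -0.1]
gripper_width: 0.999
```

Emit:
{"op": "step_arm", "data": {
  "plan": [
    [0,-0.65,-0.83,0,0,0],
    [0,-0.65,-0.83,0,0,0],
    [0,-0.65,-0.83,0,0,0],
    [0,-0.65,-0.83,0,0,0]
  ]
}}

```text
t: 1.6
eef_pos: [0.4996, -0.2018, 0.359]
tool_rot: [-0.124, -0.696, -0.124, 0.696]
contact_force: [0.1, -0.4, -0.3]
gripper_width: 1.001
```

Emit:
{"op": "step_arm", "data": {
  "plan": [
    [0,0,0,-0.026,0,0],
    [0,0,0,-0.026,0,0],
    [0,0,0,-0.026,0,0],
    [0,0,0,-0.026,0,0],
    [0,0,0,-0.026,0,0],
    [0,0,0,-0.026,0,0],
    [0,0,0,-0.026,0,0],
    [0,0,0,-0.026,0,0]
  ]
}}

```text
t: 2.6
eef_pos: [0.499, -0.203, 0.3588]
tool_rot: [0.523, 0.476, 0.523, -0.476]
contact_force: [0.2, 0.4, -0.7]
gripper_width: 0.998
```

Run:
```python
from h import *
np.set_printoptions(precision=4,suppress=True)
snap('wrist','w1')
o=bot.get_obs();q=o['tool_rot'];M=R.from_quat([q[1],q[2],q[3],q[0]]).as_matrix();print(M)
```

```text
[[-0.0008  0.995   0.1003]
 [ 0.0002  0.1003 -0.995 ]
 [-1.     -0.0008 -0.0003]]
```

View pics/w1.png

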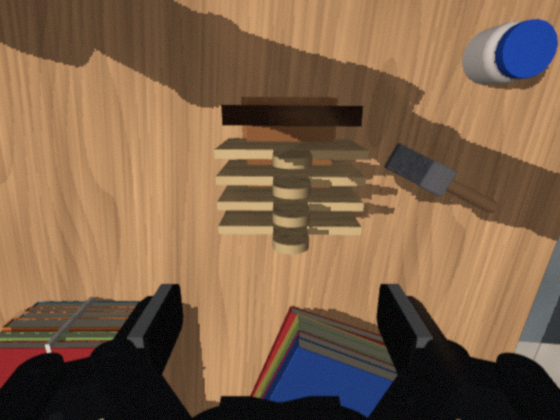

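Run:
```python
from h import *
np.set_printoptions(precision=4,suppress=True)
crop('w1',200,80,390,260,'w1c')
P=cloud('w1');v,u=np.mgrid[0:420,0:560];z=P[...,2]
box=(u>200)&(u<390)&(v>80)&(v<260)
sel=box&(z>.065)&(z<.19)
Q=P[sel]
b=None
for d in np.arange(3,9,.1):
    th=np.radians(d);n=np.array([-np.sin(th),np.cos(th)]);s=Q[:,:2]@n
    h,e=np.histogram(s,bins=np.arange(-.4,0,.001));sc=(h.astype(float)**2).sum()
    if b is None or sc>b[0]:b=(sc,d,s,h,e)
print(b[1]);th=np.radians(b[1])
n=np.array([-np.sin(th),np.cos(th)]);a=np.array([np.cos(th),np.sin(th)])
print([(round(b[4][i],3),b[3][i]) for i in range(len(b[3])) if b[3][i]>60])
s=P[...,:2]@n;x=P[...,:2]@a
for c in(-.312,-.282,-.252,-.222):
    m=box&(abs(s-c)<.007)&(abs(z-.120)<.005);t=box&(abs(s-c)<.007)&(z>.14)
    print(c,'s range top',np.percentile(s[m],[2,50,98]),'z',np.median(z[m]),'x',np.percentile(x[m],[.5,99.5]),'tab x',np.percentile(x[t],[.5,99.5]),z[t].max(),'s tab',np.percentile(s[t],[2,98]))
m=box&(s>-.2)&(s<-.16)&(z>.15);print('wedge tab x',np.percentile(x[m],[.5,99.5]),np.percentile(s[m],[2,98]),m.sum())
m=box&(s>-.2)&(s<-.16)&(z>.1);print('wedge x',np.percentile(x[m],[.5,99.5]),np.percentile(s[m],[2,98]))
```

```text
5.000000000000002
[(np.float64(-0.318), np.int64(119)), (np.float64(-0.317), np.int64(101)), (np.float64(-0.316), np.int64(116)), (np.float64(-0.315), np.int64(114)), (np.float64(-0.314), np.int64(117)), (np.float64(-0.313), np.int64(108)), (np.float64(-0.312), np.int64(124)), (np.float64(-0.311), np.int64(113)), (np.float64(-0.31), np.int64(246)), (np.float64(-0.309), np.int64(1914)), (np.float64(-0.289), np.int64(66)), (np.float64(-0.288), np.int64(123)), (np.float64(-0.287), np.int64(120)), (np.float64(-0.286), np.int64(123)), (np.float64(-0.285), np.int64(125)), (np.float64(-0.284), np.int64(115)), (np.float64(-0.283), np.int64(128)), (np.float64(-0.282), np.int64(135)), (np.float64(-0.281), np.int64(116)), (np.float64(-0.28), np.int64(196)), (np.float64(-0.279), np.int64(1871)), (np.float64(-0.259), np.int64(61)), (np.float64(-0.258), np.int64(127)), (np.float64(-0.257), np.int64(142)), (np.float64(-0.256), np.int64(128)), (np.float64(-0.255), np.int64(136)), (np.float64(-0.254), np.int64(125)), (np.float64(-0.253), np.int64(131)), (np.float64(-0.252), np.int64(128)), (np.float6
[... 1308 characters left out ...]
(74))]
-0.312 s range top [-0.3182 -0.3122 -0.3082] z 0.11906100822630539 x [0.4078 0.5761] tab x [0.4728 0.511 ] 0.1756899140851106 s tab [-0.3181 -0.3081]
-0.282 s range top [-0.2882 -0.2824 -0.2782] z 0.11916208723374566 x [0.4073 0.5762] tab x [0.4729 0.511 ] 0.17572219103353265 s tab [-0.2882 -0.2781]
-0.252 s range top [-0.2583 -0.2527 -0.2483] z 0.11918910032727281 x [0.4078 0.5764] tab x [0.473  0.5109] 0.1770983558502761 s tab [-0.258  -0.2483]
-0.222 s range top [-0.2282 -0.2229 -0.2184] z 0.11918886277311724 x [0.4079 0.5762] tab x [0.473  0.5109] 0.17641350527059024 s tab [-0.228  -0.2184]
wedge tab x [0.4671 0.5158] [-0.1874 -0.1755] 734
wedge x [0.4178 0.5664] [-0.1924 -0.1718]
```

View pics/w1c.png

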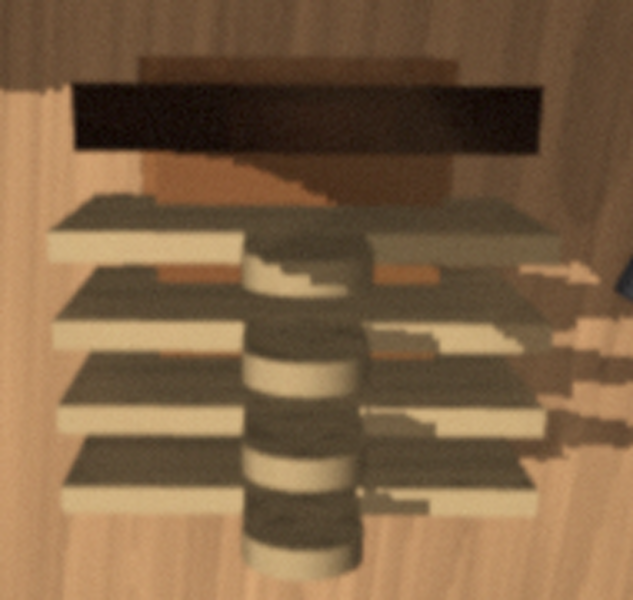

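Emit:
{"op": "step_arm", "data": {
  "plan": [
    [0,0.2,-1,0,0,0],
    [0,0.2,-1,0,0,0],
    [0,0.2,-1,0,0,0],
    [0,0.2,-1,0,0,0],
    [0,0.2,-1,0,0,0],
    [0,0.2,-1,0,0,0],
    [0,0.2,-1,0,0,0],
    [0,0.2,-1,0,0,0]
  ]
}}

```text
t: 3.65
eef_pos: [0.5345, 0.1225, 0.359]
tool_rot: [0.521, 0.478, 0.521, -0.478]
contact_force: [0.5, 0.4, -0.3]
gripper_width: 1.0
```

Emit:
{"op": "step_arm", "data": {
  "plan": [
    [0,0.1,-1,0,0,0],
    [0,0,-0.3,0.016,0,0],
    [0,0,0,0.015,0,0],
    [0,0,0,0,0,0],
    [0,0,0,0,0,0]
  ]
}}

```text
t: 4.28
eef_pos: [0.534, 0.1732, 0.3591]
tool_rot: [-0.473, -0.526, -0.473, 0.526]
contact_force: [0.3, 0.0, 0.2]
gripper_width: 1.002
```

Run:
```python
from h import *
np.set_printoptions(precision=4,suppress=True)
snap('wrist','w2')
o=bot.get_obs();q=o['tool_rot'];M=R.from_quat([q[1],q[2],q[3],q[0]]).as_matrix();print(M,o['eef_pos'],o['t'])
```

```text
[[-0.0002  0.9944 -0.1056]
 [-0.0002 -0.1056 -0.9944]
 [-1.     -0.0002  0.0002]] [0.534  0.1732 0.3592] 4.325
```

View pics/w2.png

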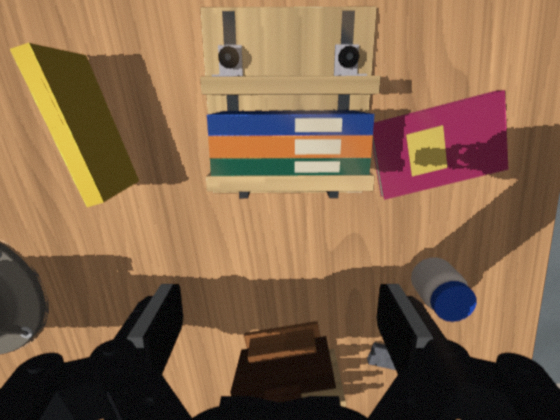

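Run:
```python
from h import *
np.set_printoptions(precision=4,suppress=True)
crop('w2',190,60,390,200,'w2c')
P=cloud('w2');v,u=np.mgrid[0:420,0:560];z=P[...,2];im=cv2.imread('pics/w2.png').astype(int)
box=(u>195)&(u<385)&(v>0)&(v<200)
# intensity edges along columns, project on top planes
m=np.load('pics/w2_m.npz');K=m['K']
def proj(u,v,zp):
    d=np.stack([(u-K[0,2])/K[0,0],-(v-K[1,2])/K[1,1],-np.ones_like(u)],-1)@m['R'].T
    return m['t']+d*((zp-m['t'][2])/d[...,2])[...,None]
g=cv2.GaussianBlur(cv2.imread('pics/w2.png'),(0,0),0.8).astype(float)
def edge(cols,r0,r1,ch,sign):
    out=[]
    for c in cols:
        d=np.diff(g[r0:r1,c,ch])*sign
        i=int(np.argmax(d))
        if 0<i<len(d)-1:
            a,b,e=d[i-1],d[i],d[i+1];off=.5*(a-e)/(a-2*b+e) if a-2*b+e else 0
        else: off=0
        out.append((c,r0+i+.5+off))
    return np.array(out,float)
for c in (230,290,350): print(c,[tuple(g[r,c].astype(int)) for r in range(72,120)])
np.save('pics/x.npy',[0])
s=z[box]
# depth based
for nm,zl,zh in(('books',.118,.126),('fence',.106,.116)):
    q=P[box&(z>zl)&(z<zh)][:,:2].astype(np.float32)
    print(nm,len(q),cv2.minAreaRect(q*1000))
q=P[box&(v<70)&(abs(z-.012)<.004)][:,:2].astype(np.float32);print(cv2.minAreaRect(q*1000))
print([tuple(np.round(P[r,250],3)) for r in range(72,200,2)])
```

```text
230 [(np.int64(172), np.int64(169), np.int64(174)), (np.int64(172), np.int64(169), np.int64(174)), (np.int64(169), np.int64(167), np.int64(173)), (np.int64(157), np.int64(162), np.int64(172)), (np.int64(139), np.int64(159), np.int64(176)), (np.int64(125), np.int64(160), np.int64(186)), (np.int64(118), np.int64(162), np.int64(190)), (np.int64(115), np.int64(161), np.int64(190)), (np.int64(114), np.int64(159), np.int64(188)), (np.int64(113), np.int64(158), np.int64(186)), (np.int64(113), np.int64(158), np.int64(186)), (np.int64(113), np.int64(158), np.int64(186)), (np.int64(113), np.int64(158), np.int64(187)), (np.int64(115), np.int64(160), np.int64(189)), (np.int64(115), np.int64(161), np.int64(190)), (np.int64(116), np.int64(162), np.int64(191)), (np.int64(117), np.int64(162), np.int64(192)), (np.int64(118), np.int64(164), np.int64(193)), (np.int64(119), np.int64(165), np.int64(194)), (np.int64(120), np.int64(166), np.int64(195)), (np.int64(116), np.int64(160), np.int64(189)), (np.int64(101), np.int64(139), np.int64(165)), (np.int64(80), np.int64(105), np.int64(121)), (np.int64(65), 
[... 8935 characters left out ...]
 (np.float64(0.501), np.float64(0.175), np.float64(0.121)), (np.float64(0.501), np.float64(0.173), np.float64(0.121)), (np.float64(0.501), np.float64(0.17), np.float64(0.121)), (np.float64(0.5), np.float64(0.168), np.float64(0.12)), (np.float64(0.5), np.float64(0.166), np.float64(0.12)), (np.float64(0.5), np.float64(0.164), np.float64(0.122)), (np.float64(0.5), np.float64(0.161), np.float64(0.122)), (np.float64(0.499), np.float64(0.159), np.float64(0.121)), (np.float64(0.486), np.float64(0.128), np.float64(0.013)), (np.float64(0.484), np.float64(0.122), np.float64(-0.002)), (np.float64(0.484), np.float64(0.119), np.float64(-0.001)), (np.float64(0.483), np.float64(0.115), np.float64(-0.001))]
```

View pics/w2c.png

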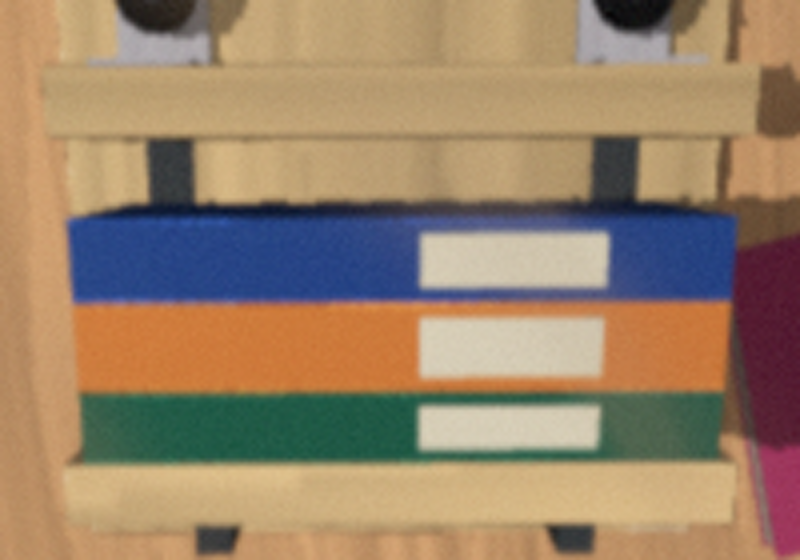

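Run:
```python
from h import *
np.set_printoptions(precision=4,suppress=True)
m=np.load('pics/w2_m.npz');K=m['K']
P=cloud('w2');v,u=np.mgrid[0:420,0:560];z=P[...,2]
def proj(u,v,zp):
    d=np.stack([(u-K[0,2])/K[0,0],-(v-K[1,2])/K[1,1],-np.ones_like(u)],-1)@m['R'].T
    return m['t']+d*((zp-m['t'][2])/d[...,2])[...,None]
# depth jump rows per column
def fit(rows,cols,zp,nm):
    X=proj(np.array(cols,float),np.array(rows,float),zp)
    p=np.polyfit(X[:,0],X[:,1],1);r=X[:,1]-np.polyval(p,X[:,0]);k=abs(r)<.0015
    p=np.polyfit(X[k,0],X[k,1],1)
    print(nm,'yaw',np.degrees(np.arctan(p[0])),'y at x=.548',np.polyval(p,.548),'std',r[k].std(),k.sum());return p
fi=[];fo=[];bk=[];ck=[];cols=list(range(214,368))
for c in cols:
    col=z[:,c]
    f=[r for r in range(70,110) if .100<col[r]<.118]
    fo.append(f[0]-.5 if f else np.nan);fi.append(f[-1]+.5)
    b=[r for r in range(98,200) if col[r]>.1165]
    bk.append(b[0]-.5);ck.append(b[-1]+.5)
pf=fit(fi,cols,.112,'fence in');fit(fo,cols,.112,'fence out');pb=fit(bk,cols,.122,'book free');pc=fit(ck,cols,.122,'cheek out')
th=np.arctan(np.mean([pf[0],pb[0],pc[0]]));n=np.array([-np.sin(th),np.cos(th)]);a=np.array([np.cos(th),np.sin(th)])
print('yaw',np.degrees(th)); x=.548
S=lambda p:np.array([x,np.polyval(p,x)])@n
print('gap',S(pf)-S(pb),'book-cheekout (84)',S(pb)-S(pc),'s book',S(pb),'s fence',S(pf))
q=P[...,:2]@a;s=P[...,:2]@n
for nm,lo,hi,zl,zh in(('books',S(pb)-.06,S(pb)-.003,.118,.126),('fence',S(pf)+.002,S(pf)+.016,.108,.116),('base',S(pf)+.03,S(pf)+.06,.008,.016)):
    k=(s>lo)&(s<hi)&(z>zl)&(z<zh)&(u>150)&(u<420)
    print(nm,np.percentile(q[k],[.3,99.7]),np.percentile(q[k],[.3,99.7]).mean())
```

```text
fence in yaw -5.585701275449413 y at x=.548 0.2572708038726673 std 0.0002587934385559294 154
fence out yaw -5.654829104916034 y at x=.548 0.27544956363695083 std 0.0002706294087563462 154
book free yaw -5.573238632592299 y at x=.548 0.23716790913742744 std 0.0002630816006012451 154
cheek out yaw -5.539153682841304 y at x=.548 0.15266558980869588 std 0.0003178750453767262 154
yaw -5.566031854944833
gap 0.020008111148215713 book-cheekout (84) 0.08410389745748739 s book 0.2892017660328257 s fence 0.3092098771810414
books [0.4385 0.6153] 0.5268950630396709
fence [0.4332 0.6213] 0.5272464157190866
base [0.4183 0.6364] 0.527355892004845
```

```bash
cat >> h.py <<'E'
def tgt(s,x,yaw):
    th=np.radians(yaw);return x*np.array([np.cos(th),np.sin(th)])+s*np.array([-np.sin(th),np.cos(th)])
def need(s,x,z,yaw,fr=None):
    """units of tool move; translation given in current tool frame, then turn; also tilt error"""
    o=bot.get_obs();q=o['tool_rot'];M=R.from_quat([q[1],q[2],q[3],q[0]]).as_matrix()
    p=np.array([*tgt(s,x,fr if fr is not None else yaw),z]);d=M.T@(p-o['eef_pos'])/.04
    c,sn=np.cos(np.radians(yaw)),np.sin(np.radians(yaw))
    G=np.array([[0,c,sn],[0,sn,-c],[-1,0,0]])
    rv=R.from_matrix(M.T@G).as_rotvec()/(2*np.pi)
    print('t',round(o['t'],2),'p',np.round(o['eef_pos'],4),'target',np.round(p,4),'shift',np.round(d,3),'turn',np.round(rv,4),'yaw now',np.degrees(np.arctan2(M[1,1],M[0,1])).round(2),'F',np.round(o['contact_force'],1),'w',round(o['gripper_width'],3))
E
python3 - <<'E'
from h import *
need(-.2203,.492,.25,5.0)
E
```

```text
t 4.33 p [0.534  0.1732 0.3592] target [ 0.5093 -0.1766  0.25  ] shift [2.731 0.31  8.761] turn [-0.0307  0.      0.    ] yaw now -6.06 F [-0.1 -0.9 -0.8] w 0.996
```

Emit:
{"op": "step_arm", "data": {
  "plan": [
    [0.2,0.04,1,0,0,0],
    [0.2,0.04,1,0,0,0],
    [0.3,0.04,1,0,0,0],
    [0.3,0.04,1,0,0,0],
    [0.3,0.04,1,0,0,0],
    [0.4,0.04,1,0,0,0],
    [0.5,0.04,1,0,0,0],
    [0.5,0.03,1,0,0,0]
  ]
}}

```text
t: 5.32
eef_pos: [0.5123, -0.1476, 0.2509]
tool_rot: [0.473, 0.526, 0.473, -0.526]
contact_force: [0.9, -0.1, 0.3]
gripper_width: 0.997
```

Emit:
{"op": "step_arm", "data": {
  "plan": [
    [0,0,0.76,0,0,0],
    [0,0,0,-0.016,0,0],
    [0,0,0,-0.0147,0,0],
    [0,0,0,0,0,0],
    [0,0,0,0,0,0]
  ]
}}

```text
t: 5.95
eef_pos: [0.5093, -0.1763, 0.2513]
tool_rot: [0.521, 0.478, 0.521, -0.478]
contact_force: [-0.2, -0.1, 0.7]
gripper_width: 1.002
```

Run:
```python
from h import *
need(-.2203,.492,.125,5.0)
```

```text
t 5.95 p [ 0.5093 -0.1763  0.2513] target [ 0.5093 -0.1766  0.125 ] shift [3.158 0.    0.007] turn [-0.0003  0.     -0.    ] yaw now 4.89 F [-0.2 -0.1  0.7] w 1.002
```

Emit:
{"op": "step_arm", "data": {
  "plan": [
    [0.8,0,0,0,0,0],
    [0.8,0,0,0,0,0],
    [0.6,0,0,0,0,0],
    [0.5,0,0,0,0,0],
    [0.3,0,0,0,0,0],
    [0.15,0,0,0,0,0],
    [0,0,0,0,0,0],
    [0,0,0,0,0,0]
  ]
}}

```text
t: 6.95
eef_pos: [0.5098, -0.1763, 0.126]
tool_rot: [0.522, 0.478, 0.521, -0.478]
contact_force: [-0.3, 0.0, -0.5]
gripper_width: 0.999
```

Run:
```python
from h import *
need(-.2203,.492,.125,5.0)
snap('wrist','w3')
```

```text
t 6.95 p [ 0.5098 -0.1763  0.126 ] target [ 0.5093 -0.1766  0.125 ] shift [ 0.025 -0.014  0.006] turn [-0.0001  0.0001 -0.0002] yaw now 4.97 F [-0.3  0.  -0.5] w 0.999
```

View pics/w3.png

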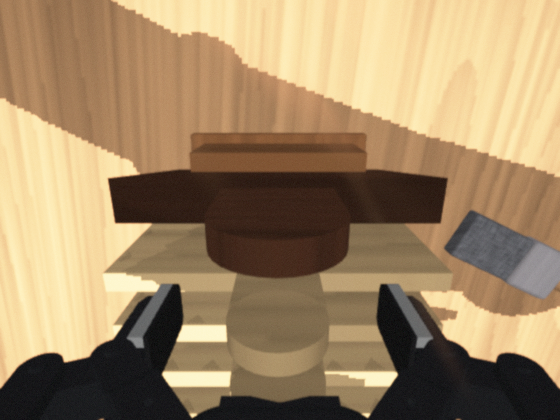

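Emit:
{"op": "step_arm", "data": {
  "plan": [
    [0,0,0,0,0,0],
    [0,0,0,0,0,0],
    [0,0,0,0,0,0],
    [0,0,0,0,0,0],
    [0,0,0,0,0,0],
    [0,0,0,0,0,0]
  ],
  "fingers": 1,
  "force": 50
}}

```text
t: 7.75
eef_pos: [0.5093, -0.1763, 0.1256]
tool_rot: [0.521, 0.478, 0.521, -0.478]
contact_force: [-2.4, -0.6, 4.9]
gripper_width: 0.459
```

Run:
```python
from h import *
need(-.2203,.492,.125,5.0)
snap('wrist','w4')
```

```text
t 7.75 p [ 0.5093 -0.1763  0.1256] target [ 0.5093 -0.1766  0.125 ] shift [0.015 0.001 0.007] turn [-0.0001  0.      0.    ] yaw now 4.98 F [-2.4 -0.6  4.9] w 0.459
```

View pics/w4.png

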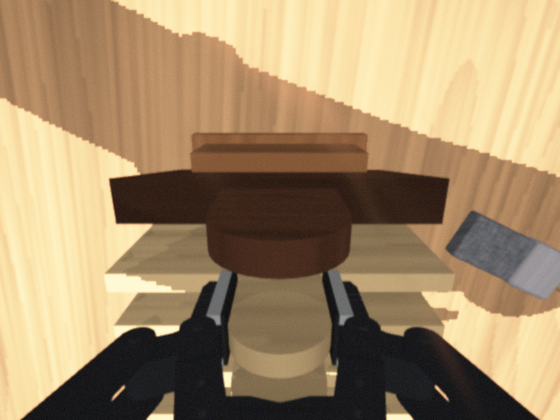

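Emit:
{"op": "step_arm", "data": {
  "plan": [
    [-0.2,0,0,0,0,0],
    [-0.5,0,0,0,0,0],
    [-0.8,0,0,0,0,0],
    [-0.9,0,0,0,0,0],
    [-0.9,0,0,0,0,0],
    [-0.9,0,0,0,0,0],
    [-0.6,0,0,0,0,0],
    [-0.4,0,0,0,0,0]
  ]
}}

```text
t: 8.8
eef_pos: [0.5095, -0.1761, 0.3346]
tool_rot: [0.522, 0.478, 0.521, -0.478]
contact_force: [0.5, 0.0, -1.4]
gripper_width: 0.456
```

Run:
```python
from h import *
need(.2987,.527,.326,-5.57)
```

```text
t 8.8 p [ 0.5095 -0.1761  0.3346] target [0.5535 0.2461 0.326 ] shift [  0.213   2.015 -10.42 ] turn [ 0.0294  0.0001 -0.0002] yaw now 5.0 F [ 0.5  0.  -1.4] w 0.456
```

Emit:
{"op": "step_arm", "data": {
  "plan": [
    [0,0.1,-0.5,0,0,0],
    [0,0.2,-0.9,0,0,0],
    [0,0.2,-1,0,0,0],
    [0,0.2,-1,0,0,0],
    [0,0.2,-1,0,0,0],
    [0,0.2,-1,0,0,0],
    [0,0.2,-1,0,0,0],
    [0,0.2,-1,0,0,0]
  ]
}}

```text
t: 9.8
eef_pos: [0.5431, 0.125, 0.3328]
tool_rot: [0.521, 0.478, 0.521, -0.478]
contact_force: [0.7, 0.5, -1.6]
gripper_width: 0.456
```

Emit:
{"op": "step_arm", "data": {
  "plan": [
    [0,0.2,-1,0,0,0],
    [0,0.2,-1,0,0,0],
    [0,0.1,-0.7,0,0,0],
    [0,0,-0.3,0.01,0,0],
    [0,0,0,0.01,0,0],
    [0,0,0,0.0094,0,0],
    [0,0,0,0,0,0],
    [0,0,0,0,0,0]
  ]
}}

```text
t: 10.8
eef_pos: [0.5527, 0.2451, 0.333]
tool_rot: [-0.475, -0.523, -0.475, 0.524]
contact_force: [-0.0, -0.3, -1.0]
gripper_width: 0.459
```

Run:
```python
from h import *
need(.2987,.527,.20,-5.57)
snap('wrist','w5');snap('scene','s5')
```

```text
t 10.8 p [0.5527 0.2451 0.333 ] target [0.5535 0.2461 0.2   ] shift [ 3.324  0.019 -0.029] turn [0.0001 0.     0.0001] yaw now -5.54 F [-0.  -0.3 -1. ] w 0.459
```

View pics/w5.png

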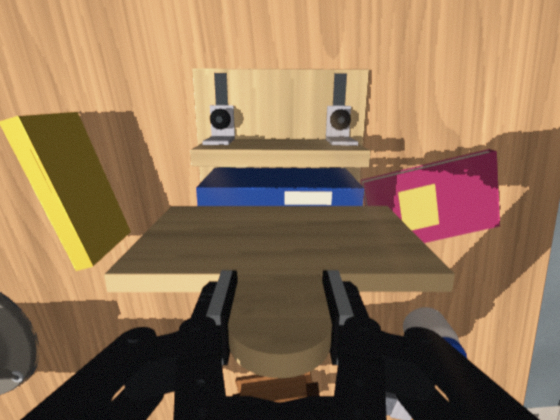

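View pics/s5.png

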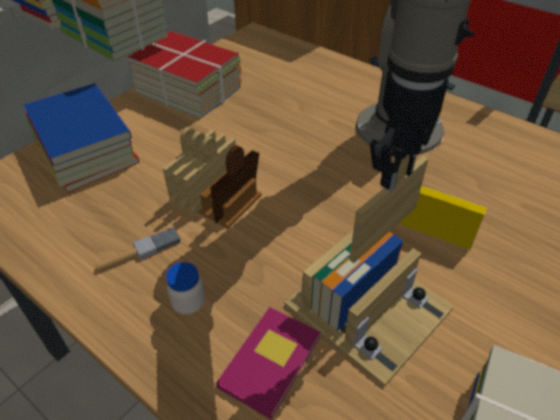

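```bash
cat > board.py <<'E'
from h import *
import sys
np.set_printoptions(precision=4,suppress=True)
def ana(fn,yaw=-5.57):
    P=cloud(fn);z=P[...,2];v,u=np.mgrid[0:420,0:560]
    th=np.radians(yaw);n=np.array([-np.sin(th),np.cos(th)]);a=np.array([np.cos(th),np.sin(th)])
    s=P[...,:2]@n;x=P[...,:2]@a
    k=(v>215)&(v<265)&(u>150)&(u<410)&np.isfinite(s)&(abs(s-np.nanmedian(s[230:260,240:320]))<.006)
    A=np.c_[x[k]-.527,z[k]-.27,np.ones(k.sum())];c,res,_,_=np.linalg.lstsq(A,s[k],rcond=None)
    print('face s',c[2],'yaw err deg',np.degrees(c[0]),'tilt deg',np.degrees(c[1]),'n',k.sum(),'z',z[k].min(),z[k].max())
    k2=(v>200)&(v<300)&np.isfinite(s)&(abs(s-c[2])<.02)&(u>90)&(u<470)&(z>.2)
    print('board x',np.percentile(x[k2],[.2,99.8]),np.percentile(x[k2],[.2,99.8]).mean())
    return P,s,x,z,u,v
if __name__=='__main__':
    P,s,x,z,u,v=ana('w5')
    k=(v>60)&(v<210)&(z>.1)&(z<.117)&(u>180)&(u<380);print('fence',np.percentile(s[k],[1,99]),np.percentile(x[k],[.5,99.5]).mean())
    k=(v>140)&(v<210)&(z>.118)&(z<.126)&(u>180)&(u<380);print('book',np.percentile(s[k],[1,99]))
    print(np.c_[np.arange(140,300,4),s[140:300:4,240],z[140:300:4,240]].T)
E
python3 board.py
```

```text
face s 0.29888651903976465 yaw err deg -0.039102772407742965 tilt deg 0.010699877960269067 n 12510 z 0.2392376393813952 0.31792787366889674
board x [0.442  0.6115] 0.5267849209166333
fence [0.2884 0.3277] 0.5271283448753142
book [0.2696 0.2893]
[[140.     144.     148.     152.     156.     160.     164.     168.
  172.     176.     180.     184.     188.     192.     196.     200.
  204.     208.     212.     216.     220.     224.     228.     232.
  236.     240.     244.     248.     252.     256.     260.     264.
  268.     272.     276.     280.     284.     288.     292.     296.    ]
 [  0.3277   0.3276   0.3275   0.3249   0.3208   0.3166   0.3122   0.2896
    0.2893   0.2891   0.2895   0.289    0.289    0.284    0.28     0.2755
    0.2708   0.2989   0.2987   0.299    0.2988   0.2986   0.2988   0.2987
    0.2987   0.2992   0.299    0.2989   0.2997   0.2992   0.299    0.2989
    0.299    0.2984   0.2987   0.2989   0.299    0.2992   0.2993   0.2983]
 [  0.0276   0.066    0.0992   0.1099   0.1107   0.1111   0.1104   0.0176
    0.0423   0.0649   0.0877   0.105    0.1224   0.1201   0.1215   0.1215
    0.1208   0.2222   0.2315   0.2414   0.2492   0.2568   0.2647   0.2716
    0.2783   0.2857   0.2911   0.2964   0.3036   0.3074   0.3117   0.3161
    0.3208   0.3238   0.3282   0.3325   0.3363   0.3402   0.3436   0.3452]]
```

Emit:
{"op": "step_arm", "data": {
  "plan": [
    [0.3,0,-0.06,0,0,0],
    [0.6,0,0,0,0,0],
    [0.6,0,0,0,0,0],
    [0.4,0,0,0,0,0],
    [0.2,0,0,0,0,0],
    [0,0,0,0,0,0],
    [0,0,0,0,0,0]
  ]
}}

```text
t: 11.78
eef_pos: [0.5535, 0.2479, 0.2502]
tool_rot: [0.475, 0.524, 0.475, -0.523]
contact_force: [0.2, 1.2, 0.1]
gripper_width: 0.458
```

Run:
```python
from h import *
need(.2998,.527,.1285,-5.57)
snap('wrist','w6')
P=cloud('w6');z=P[...,2];th=np.radians(-5.57);s=P[...,:2]@np.array([-np.sin(th),np.cos(th)])
for c in(170,240,320,390):print(c,np.round(np.c_[s[100:300:8,c],z[100:300:8,c]].T,4))
```

```text
t 11.78 p [0.5535 0.2479 0.2502] target [0.5536 0.2472 0.1285] shift [ 3.042e+00 -1.000e-03  2.000e-02] turn [-0.0001 -0.0001 -0.0002] yaw now -5.6 F [0.2 1.2 0.1] w 0.458
170 [[ 3.800e-01  3.718e-01  3.633e-01  3.549e-01  3.462e-01  3.373e-01
   3.285e-01  3.196e-01  3.103e-01  3.243e-01  3.176e-01  3.109e-01
   2.718e-01  2.621e-01  3.019e-01  3.019e-01  3.018e-01  3.021e-01
   3.022e-01  3.019e-01  3.023e-01  3.021e-01  3.006e-01  2.965e-01
   2.921e-01]
 [-1.100e-03 -3.000e-04 -1.800e-03 -5.000e-04 -4.000e-04 -1.700e-03
  -1.400e-03  0.000e+00 -1.100e-03  1.113e-01  1.113e-01  1.121e-01
  -2.200e-03 -1.700e-03  1.488e-01  1.664e-01  1.816e-01  1.962e-01
   2.086e-01  2.187e-01  2.296e-01  2.380e-01  2.435e-01  2.440e-01
   2.441e-01]]
240 [[0.38   0.372  0.3638 0.3555 0.3472 0.3388 0.33   0.3275 0.3275 0.3241
  0.3178 0.3108 0.289  0.289  0.3021 0.3018 0.3018 0.3018 0.3015 0.3022
  0.3021 0.3018 0.3014 0.3019    nan]
 [0.0101 0.0109 0.0108 0.0098 0.0115 0.0119 0.0107 0.0494 0.0931 0.1105
  0.1125 0.112  0.0594 0.0865 0.1495 0.1664 0.1819 0.1955 0.207  0.2197
  0.2293 0.2377 0.245
[... 262 characters left out ...]
0.0928 0.1104
  0.1129 0.1111 0.0575 0.0856 0.1488 0.1669 0.1818 0.1952 0.2084 0.219
  0.2288 0.2377 0.2457 0.2527 0.2612]]
390 [[ 3.797e-01  3.714e-01  3.630e-01  3.546e-01  3.458e-01  3.373e-01
   3.282e-01  3.192e-01  3.101e-01  3.241e-01  3.170e-01  3.103e-01
   2.722e-01  2.674e-01  3.022e-01  3.017e-01  3.019e-01  3.019e-01
   3.022e-01  3.014e-01  3.015e-01  3.014e-01  3.011e-01  2.963e-01
   1.420e-01]
 [-1.000e-03 -1.700e-03 -4.000e-04  3.000e-04 -1.300e-03  9.000e-04
  -1.000e-04 -0.000e+00  2.000e-04  1.116e-01  1.102e-01  1.110e-01
   8.000e-04  1.720e-02  1.506e-01  1.666e-01  1.826e-01  1.963e-01
   2.091e-01  2.182e-01  2.284e-01  2.372e-01  2.448e-01  2.441e-01
   1.000e-04]]
```

View pics/w6.png

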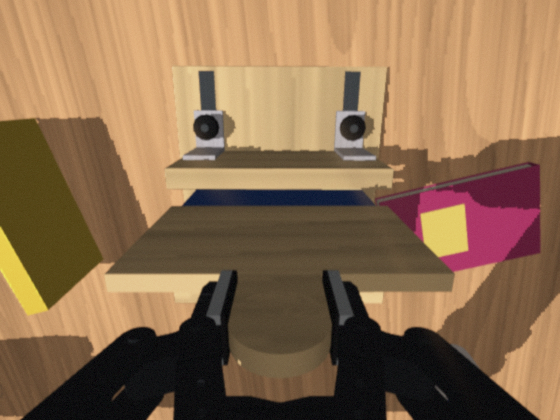

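Emit:
{"op": "step_arm", "data": {
  "plan": [
    [0.4,0,0,0,0,0],
    [0.5,0,0,0,0,0],
    [0.5,0,0,0,0,0],
    [0.5,0,0,0,0,0],
    [0.4,0,0,0,0,0],
    [0.3,0,0,0,0,0],
    [0.2,0,0,0,0,0],
    [0,0,0,0,0,0]
  ]
}}

```text
t: 12.82
eef_pos: [0.5529, 0.2475, 0.1369]
tool_rot: [-0.475, -0.524, -0.475, 0.524]
contact_force: [-0.4, 0.3, -0.5]
gripper_width: 0.459
```

Run:
```python
from h import *
need(.2998,.527,.1276,-5.57)
```

```text
t 12.82 p [0.5529 0.2475 0.1369] target [0.5536 0.2472 0.1276] shift [0.232 0.017 0.005] turn [-0.0001  0.0001  0.0001] yaw now -5.6 F [-0.4  0.3 -0.5] w 0.459
```

Emit:
{"op": "step_arm", "data": {
  "plan": [
    [0.1,0,0,0,0,0],
    [0.08,0,0.03,0,0,0],
    [0,0,0.03,0,0,0],
    [0.03,0,0,0,0,0],
    [0.03,0,0,0,0,0],
    [0,0,0,0,0,0]
  ]
}}

```text
t: 13.58
eef_pos: [0.5529, 0.2452, 0.1277]
tool_rot: [0.475, 0.524, 0.475, -0.524]
contact_force: [-0.2, 0.4, -1.5]
gripper_width: 0.46
```

Run:
```python
from h import *
need(.2998,.527,.1276,-5.57)
snap('wrist','w7')
P=cloud('w7');z=P[...,2];th=np.radians(-5.57);s=P[...,:2]@np.array([-np.sin(th),np.cos(th)])
for c in(170,240,320,390):print(c,np.round(np.c_[s[100:300:8,c],z[100:300:8,c]].T,4))
```

```text
t 13.57 p [0.5529 0.2452 0.1277] target [0.5536 0.2472 0.1276] shift [ 0.003  0.012 -0.052] turn [-0.0001 -0.     -0.    ] yaw now -5.6 F [-0.2  0.4 -1.5] w 0.46
170 [[0.3781 0.3727 0.3673 0.3632 0.358  0.3532 0.3476 0.342  0.3329 0.3317
  0.3314 0.3291 0.3276 0.3276 0.327  0.3232 0.3192 0.3151 0.3104 0.2994
  0.2986 0.2994 0.2983 0.2944 0.2892]
 [0.012  0.0125 0.015  0.035  0.0346 0.0383 0.0357 0.0345 0.015  0.0382
  0.0607 0.0715 0.0837 0.099  0.1101 0.1113 0.1118 0.1122 0.1113 0.0971
  0.1054 0.1159 0.1219 0.1228 0.1215]]
240 [[0.378  0.3726 0.367  0.3614 0.3558 0.35   0.3441 0.3382 0.3321 0.3276
  0.3272 0.3273 0.3271 0.3273 0.3271 0.323  0.3189 0.3147 0.3098 0.2988
  0.2989 0.2987 0.2995 0.2991 0.2991]
 [0.0104 0.0113 0.0112 0.0113 0.0112 0.0115 0.0113 0.0111 0.0109 0.0186
  0.043  0.0649 0.0819 0.0981 0.1108 0.1107 0.111  0.1113 0.1099 0.0958
  0.1061 0.1146 0.1241 0.1309 0.1377]]
320 [[0.3779 0.3725 0.367  0.3613 0.3558 0.35   0.3441 0.3379 0.332  0.3271
  0.3271 0.3271 0.3272 0.3272 0.327  0.323  0.3188 0.3147 0.3102 0.299
  0.2989 0.2988 0.2987 0.2993 0.2996]
 [0.0112 0.0115 0.012  0.0104 0.0122 0.0118 0.0113 0.0102 0.0108 0.017
  0.043  0.0645 0.0827 0.0978 0.1105 0.1108 0.111  0.1114 0.111  0.0965
  0.1062 0.1149 0.1229 0.1314 0.1387]]
390 [[0.3779 0.3724 0.3671 0.363  0.3579 0.3528 0.3473 0.3417 0.3329 0.3307
  0.3309 0.3289 0.3268 0.3269 0.3266 0.3227 0.3189 0.3145 0.3099 0.2988
  0.2986 0.2988 0.2977 0.2933 0.2881]
 [0.0115 0.0124 0.0158 0.0342 0.0359 0.0365 0.0353 0.0336 0.0163 0.0342
  0.0594 0.0715 0.0814 0.0971 0.1096 0.1102 0.1113 0.1111 0.1104 0.0962
  0.1056 0.1151 0.1211 0.1213 0.1201]]
```

View pics/w7.png

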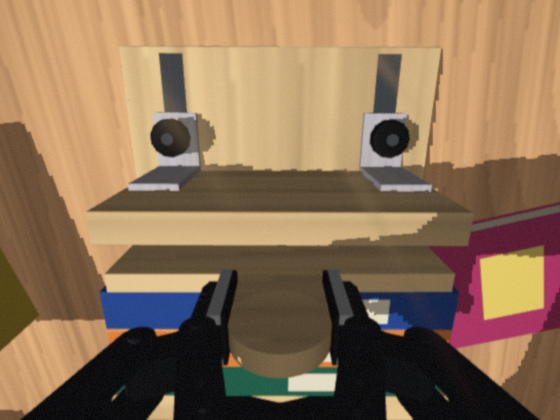

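Emit:
{"op": "step_arm", "data": {
  "plan": [
    [0.02,0,0,0,0,0],
    [0,0,0,0,0,0]
  ]
}}

```text
t: 13.88
eef_pos: [0.5529, 0.2455, 0.1276]
tool_rot: [0.475, 0.524, 0.475, -0.524]
contact_force: [-2.7, -1.1, 4.6]
gripper_width: 0.459
```

Emit:
{"op": "step_arm", "data": {
  "plan": [
    [0,0,0,0,0,0],
    [0,0,0,0,0,0],
    [0,0,0,0,0,0],
    [0,0,0,0,0,0],
    [0,0,0,0,0,0],
    [0,0,0,0,0,0]
  ],
  "fingers": -1
}}

```text
t: 14.62
eef_pos: [0.5529, 0.2452, 0.1269]
tool_rot: [0.475, 0.524, 0.475, -0.524]
contact_force: [-0.1, 0.0, -0.6]
gripper_width: 0.998
```

Emit:
{"op": "step_arm", "data": {
  "plan": [
    [-0.3,0,0,0,0,0],
    [-0.6,0,0,0,0,0],
    [-0.9,0,0,0,0,0],
    [-1,0,0,0,0,0],
    [-1,0,0,0,0,0],
    [-0.5,0,0.3,0,0,0],
    [0,0,0.9,0,0,0],
    [0,0,0.9,0,0,0]
  ]
}}

```text
t: 15.62
eef_pos: [0.5442, 0.1597, 0.2987]
tool_rot: [-0.475, -0.524, -0.475, 0.524]
contact_force: [0.1, -0.4, -0.5]
gripper_width: 1.003
```

Run:
```python
from h import *
need(-.1815+.002,.4917,.25,5.0)
snap('wrist','w8')
```

```text
t 15.62 p [0.5442 0.1597 0.2987] target [ 0.5055 -0.136   0.25  ] shift [ 1.224 -0.241  7.451] turn [-0.0294  0.0001  0.0001] yaw now -5.6 F [ 0.1 -0.4 -0.5] w 1.003
```

View pics/w8.png

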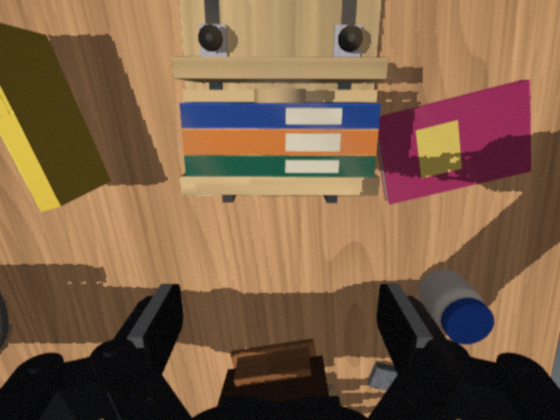

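Run:
```python
from h import *
P=cloud('w8');z=P[...,2];v,u=np.mgrid[0:420,0:560];th=np.radians(-5.57);s=P[...,:2]@np.array([-np.sin(th),np.cos(th)]);x=P[...,:2]@np.array([np.cos(th),np.sin(th)])
for c in(200,230,330,360):print(c,[(r,*np.round([s[r,c],z[r,c]],4)) for r in range(70,108,2)])
k=(v>86)&(v<100)&(u>170)&(u<390)&(z>.116)&(z<.128)&(s>.29);print(np.percentile(x[k],[.5,99.5]).mean(),np.percentile(s[k],[1,99]))
k=(v>70)&(v<105)&(u>170)&(u<390)&(z>.14);print('tab',x[k].min(),x[k].max(),np.percentile(s[k],[1,99]))
```

```text
200 [(70, np.float64(0.3166), np.float64(0.1115)), (72, np.float64(0.315), np.float64(0.1108)), (74, np.float64(0.3132), np.float64(0.1124)), (76, np.float64(0.3117), np.float64(0.1106)), (78, np.float64(0.31), np.float64(0.1122)), (80, np.float64(0.3097), np.float64(0.0794)), (82, np.float64(0.3098), np.float64(0.0292)), (84, np.float64(0.3083), np.float64(0.0106)), (86, np.float64(0.3061), np.float64(0.0115)), (88, np.float64(0.3039), np.float64(0.0116)), (90, np.float64(0.2998), np.float64(0.1219)), (92, np.float64(0.2981), np.float64(0.1215)), (94, np.float64(0.2965), np.float64(0.1223)), (96, np.float64(0.2948), np.float64(0.1205)), (98, np.float64(0.2932), np.float64(0.1208)), (100, np.float64(0.2915), np.float64(0.1208)), (102, np.float64(0.2893), np.float64(0.0811)), (104, np.float64(0.2882), np.float64(0.1207)), (106, np.float64(0.2865), np.float64(0.1225))]
230 [(70, np.float64(0.3166), np.float64(0.1108)), (72, np.float64(0.3149), np.float64(0.1109)), (74, np.float64(0.3133), np.float64(0.1104)), (76, np.float64(0.3117), np.float64(0.1105)), (78, np.float64(0.3099), np.flo
[... 1827 characters left out ...]
p.float64(0.3089), np.float64(0.0464)), (84, np.float64(0.308), np.float64(0.0105)), (86, np.float64(0.3058), np.float64(0.0131)), (88, np.float64(0.3036), np.float64(0.0107)), (90, np.float64(0.2996), np.float64(0.1207)), (92, np.float64(0.298), np.float64(0.1198)), (94, np.float64(0.2963), np.float64(0.1218)), (96, np.float64(0.2947), np.float64(0.1222)), (98, np.float64(0.293), np.float64(0.1216)), (100, np.float64(0.2913), np.float64(0.1209)), (102, np.float64(0.2886), np.float64(0.0467)), (104, np.float64(0.288), np.float64(0.1211)), (106, np.float64(0.2863), np.float64(0.1212))]
0.5267633462912227 [0.29216058 0.29978857]
tab 0.5068508316427407 0.5466830314466316 [0.29040904 0.29959306]
```

Emit:
{"op": "step_arm", "data": {
  "plan": [
    [0.1,-0.03,1,0,0,0],
    [0.1,-0.03,1,0,0,0],
    [0.1,-0.03,1,0,0,0],
    [0.2,-0.03,1,0,0,0],
    [0.2,-0.03,1,0,0,0],
    [0.2,-0.03,1,0,0,0],
    [0.2,-0.03,0.9,0,0,0],
    [0.1,-0.03,0.55,0,0,0]
  ]
}}

```text
t: 16.68
eef_pos: [0.5045, -0.1368, 0.25]
tool_rot: [-0.474, -0.524, -0.475, 0.525]
contact_force: [0.1, -0.2, -1.1]
gripper_width: 1.004
```

Emit:
{"op": "step_arm", "data": {
  "plan": [
    [0,0,0,-0.01,0,0],
    [0,0,0,-0.01,0,0],
    [0,0,0,-0.0094,0,0],
    [0,0,0,0,0,0],
    [0,0,0,0,0,0]
  ]
}}

```text
t: 17.3
eef_pos: [0.5056, -0.1343, 0.2507]
tool_rot: [0.521, 0.478, 0.521, -0.478]
contact_force: [0.7, 0.1, 0.7]
gripper_width: 1.002
```

Run:
```python
from h import *
need(-.1815+.002,.4917,.125,5.0)
```

```text
t 17.3 p [ 0.5056 -0.1343  0.2507] target [ 0.5055 -0.136   0.125 ] shift [ 3.143 -0.006  0.04 ] turn [-0.0003 -0.      0.0001] yaw now 4.9 F [0.7 0.1 0.7] w 1.002
```

Emit:
{"op": "step_arm", "data": {
  "plan": [
    [0.8,0,0.03,0,0,0],
    [0.8,0,0,0,0,0],
    [0.6,0,0,0,0,0],
    [0.5,0,0,0,0,0],
    [0.3,0,0,0,0,0],
    [0.15,0,0,0,0,0],
    [0,0,0,0,0,0],
    [0,0,0,0,0,0]
  ]
}}

```text
t: 18.3
eef_pos: [0.5067, -0.1353, 0.1256]
tool_rot: [0.522, 0.478, 0.521, -0.478]
contact_force: [-0.8, -0.5, 0.2]
gripper_width: 1.003
```

Emit:
{"op": "step_arm", "data": {
  "plan": [
    [0,0,0,0,0,0],
    [0,0,0,0,0,0],
    [0,0,0,0,0,0],
    [0,0,0,0,0,0],
    [0,0,0,0,0,0],
    [0,0,0,0,0,0]
  ],
  "fingers": 1,
  "force": 90
}}

```text
t: 19.05
eef_pos: [0.5062, -0.1354, 0.1256]
tool_rot: [0.521, 0.478, 0.521, -0.478]
contact_force: [-2.2, -0.4, 5.6]
gripper_width: 0.568
```

Run:
```python
from h import *
need(-.1815+.002,.4917,.125,5.0)
snap('wrist','w9')
```

```text
t 19.05 p [ 0.5062 -0.1354  0.1256] target [ 0.5055 -0.136   0.125 ] shift [ 0.014 -0.019  0.014] turn [-0.0001  0.0001 -0.    ] yaw now 4.97 F [-2.2 -0.4  5.6] w 0.568
```

View pics/w9.png

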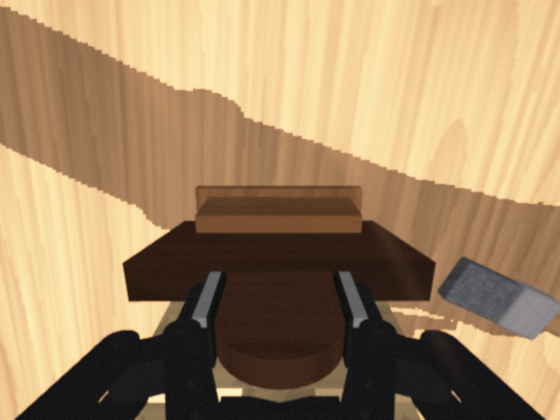

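Emit:
{"op": "step_arm", "data": {
  "plan": [
    [-0.2,0,0,0,0,0],
    [-0.5,0,0,0,0,0],
    [-0.8,0,0,0,0,0],
    [-0.9,0,0,0,0,0],
    [-0.9,0,0,0,0,0],
    [-0.9,0,0,0,0,0],
    [-0.6,0,0,0,0,0],
    [-0.4,0,0,0,0,0]
  ]
}}

```text
t: 20.1
eef_pos: [0.5062, -0.1351, 0.3342]
tool_rot: [0.522, 0.478, 0.521, -0.478]
contact_force: [0.5, 0.8, -2.0]
gripper_width: 0.566
```

Run:
```python
from h import *
need(.3022+.0136,.527,.334,-5.57)
```

```text
t 20.1 p [ 0.5062 -0.1351  0.3342] target [0.5552 0.2632 0.334 ] shift [ 4.000e-03  2.087e+00 -9.813e+00] turn [ 0.0293  0.0001 -0.0002] yaw now 4.99 F [ 0.5  0.8 -2. ] w 0.566
```

Emit:
{"op": "step_arm", "data": {
  "plan": [
    [0,0.1,-0.5,0,0,0],
    [0,0.2,-0.9,0,0,0],
    [0,0.2,-1,0,0,0],
    [0,0.2,-1,0,0,0],
    [0,0.2,-1,0,0,0],
    [0,0.2,-1,0,0,0],
    [0,0.2,-1,0,0,0],
    [0,0.2,-1,0,0,0]
  ]
}}

```text
t: 21.1
eef_pos: [0.5399, 0.1659, 0.3324]
tool_rot: [0.521, 0.477, 0.521, -0.478]
contact_force: [0.4, -0.0, -2.0]
gripper_width: 0.571
```

Emit:
{"op": "step_arm", "data": {
  "plan": [
    [0,0.2,-1,0,0,0],
    [0,0.2,-0.8,0,0,0],
    [0,0.1,-0.4,0,0,0],
    [0,0.08,-0.2,0.01,0,0],
    [0,0,0,0.01,0,0],
    [0,0,0,0.0093,0,0],
    [0,0,0,0,0,0],
    [0,0,0,0,0,0]
  ]
}}

```text
t: 22.1
eef_pos: [0.555, 0.2619, 0.3328]
tool_rot: [-0.475, -0.523, -0.475, 0.524]
contact_force: [-0.4, 0.2, -1.2]
gripper_width: 0.567
```

Run:
```python
from h import *
np.set_printoptions(precision=4,suppress=True)
need(.3022+.0136,.527,.26,-5.57)
snap('wrist','w10')
P=cloud('w10');z=P[...,2];th=np.radians(-5.57);s=P[...,:2]@np.array([-np.sin(th),np.cos(th)])
for c in(170,240,320,390):print(c,np.round(np.c_[np.arange(100,300,8),s[100:300:8,c],z[100:300:8,c]].T,4))
```

```text
t 22.1 p [0.555  0.2619 0.3328] target [0.5552 0.2632 0.26  ] shift [ 1.819  0.    -0.033] turn [0.0001 0.0001 0.    ] yaw now -5.54 F [-0.4  0.2 -1.2] w 0.567
170 [[100.     108.     116.     124.     132.     140.     148.     156.
  164.     172.     180.     188.     196.     204.     212.     220.
  228.     236.     244.     252.     260.     268.     276.     284.
  292.    ]
 [  0.3929   0.3829   0.3727   0.3623   0.3519   0.3411   0.3306   0.3196
    0.3085   0.2974   0.2857   0.2742   0.2622   0.2501   0.2375   0.2259
    0.2132   0.3127   0.3162   0.3184   0.3211   0.3192   0.3148   0.3108
    0.3063]
 [ -0.0008  -0.0003   0.0001  -0.0013  -0.001   -0.0023  -0.0001  -0.0007
   -0.0007   0.0003  -0.001   -0.0006  -0.0013  -0.0017  -0.0028  -0.0003
   -0.0007   0.2707   0.2915   0.3069   0.322    0.3266   0.3266   0.3272
    0.3272]]
240 [[100.     108.     116.     124.     132.     140.     148.     156.
  164.     172.     180.     188.     196.     204.     212.     220.
  228.     236.     244.     252.     260.     268.     276.     284.
  292.    ]
 [  0.3929   0.3832
[... 1135 characters left out ...]
3458]]
390 [[100.     108.     116.     124.     132.     140.     148.     156.
  164.     172.     180.     188.     196.     204.     212.     220.
  228.     236.     244.     252.     260.     268.     276.     284.
  292.    ]
 [  0.3928   0.3828   0.3726   0.3623   0.352    0.3412   0.3305   0.3194
    0.3082   0.2972   0.2859   0.2783   0.2673   0.2555   0.2445   0.232
    0.2194   0.3131   0.3161   0.319    0.3215   0.3188   0.3147   0.3104
    0.3059]
 [  0.0008   0.0009  -0.0014  -0.0012   0.0007  -0.001   -0.0007  -0.0017
   -0.0016  -0.0003   0.       0.0157   0.0171   0.0162   0.0185   0.0169
    0.0156   0.2718   0.2913   0.3082   0.3228   0.3259   0.3264   0.3265
    0.3266]]
```

View pics/w10.png

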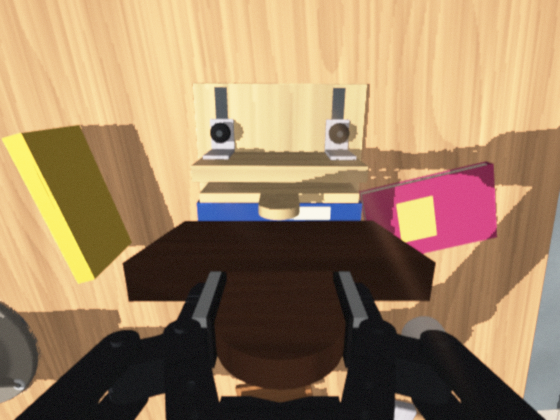

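Emit:
{"op": "step_arm", "data": {
  "plan": [
    [0.2,0,-0.03,0,0,0],
    [0.3,0,0,0,0,0],
    [0.3,0,0,0,0,0],
    [0.2,0,0,0,0,0],
    [0,0,0,0,0,0],
    [0,0,0,0,0,0]
  ]
}}

```text
t: 22.9
eef_pos: [0.5552, 0.2639, 0.2932]
tool_rot: [0.475, 0.524, 0.475, -0.523]
contact_force: [0.2, -0.2, -2.4]
gripper_width: 0.564
```

Run:
```python
from h import *
np.set_printoptions(precision=4,suppress=True)
need(.3022+.0136,.527,.21,-5.57)
snap('wrist','w11');snap('scene','s11')
P=cloud('w11');z=P[...,2];th=np.radians(-5.57);s=P[...,:2]@np.array([-np.sin(th),np.cos(th)])
for c in(170,240,320,390):print(c,np.round(np.c_[np.arange(140,300,8),s[140:300:8,c],z[140:300:8,c]].T,4))
crop('s11',260,150,460,330,'s11c')
```

```text
t 22.9 p [0.5552 0.2639 0.2932] target [0.5552 0.2632 0.21  ] shift [ 2.08 -0.    0.02] turn [ 0.     -0.0001 -0.0001] yaw now -5.56 F [ 0.2 -0.2 -2.4] w 0.564
170 [[140.     148.     156.     164.     172.     180.     188.     196.
  204.     212.     220.     228.     236.     244.     252.     260.
  268.     276.     284.     292.    ]
 [  0.3482   0.3381   0.3286   0.318    0.3078   0.297    0.2868   0.2753
    0.2647   0.2539   0.242    0.2308   0.3146   0.3184   0.3207   0.3233
    0.3215   0.317    0.312    0.3082]
 [ -0.0012  -0.003    0.0003  -0.0019  -0.0011  -0.0023  -0.0004  -0.0031
   -0.0015  -0.0004  -0.0019  -0.0009   0.2306   0.2521   0.2678   0.2827
    0.2875   0.2873   0.2861   0.2873]]
240 [[140.     148.     156.     164.     172.     180.     188.     196.
  204.     212.     220.     228.     236.     244.     252.     260.
  268.     276.     284.     292.    ]
 [  0.3495   0.34     0.3303   0.3274   0.3277   0.3237   0.3154   0.2997
    0.3001   0.2946   0.2861   0.311    0.3144   0.3184   0.3216   0.323
    0.3212   0.32     0.3197   0.3198]
 [  0.0104   
[... 590 characters left out ...]
1   0.1098   0.112    0.0833
       nan   0.12     0.1213   0.206    0.2313   0.2518   0.2696   0.2828
    0.2867   0.2922   0.2992   0.3067]]
390 [[140.     148.     156.     164.     172.     180.     188.     196.
  204.     212.     220.     228.     236.     244.     252.     260.
  268.     276.     284.     292.    ]
 [  0.3481   0.3382   0.3281   0.318    0.3077   0.2972   0.2865   0.2763
    0.2703   0.2599   0.2484   0.2381   0.3145   0.3179   0.3209   0.3228
    0.3207   0.3164   0.3121   0.3079]
 [ -0.0004  -0.0006  -0.0012  -0.0007  -0.0006  -0.0006  -0.0008   0.0012
    0.0175   0.0183   0.0165   0.0185   0.2307   0.2513   0.2686   0.2819
    0.2861   0.2863   0.2865   0.2869]]
```

View pics/w11.png

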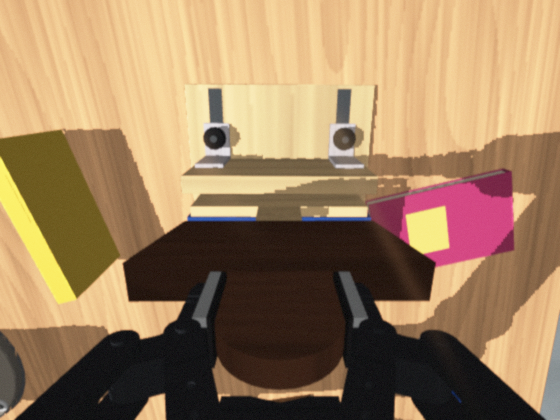

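View pics/s11c.png

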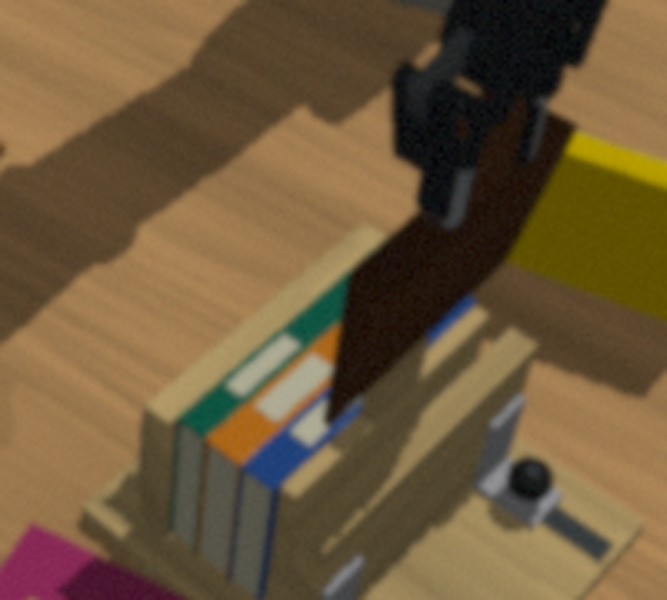

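Emit:
{"op": "step_arm", "data": {
  "plan": [
    [0.3,0,0,0,0,0],
    [0.4,0,0,0,0,0],
    [0.4,0,0,0,0,0],
    [0.4,0,0,0,0,0],
    [0.3,0,0,0,0,0],
    [0.15,0,0,0,0,0],
    [0,0,0,0,0,0],
    [0,0,0,0,0,0]
  ]
}}

```text
t: 24.0
eef_pos: [0.5554, 0.264, 0.2155]
tool_rot: [0.475, 0.524, 0.475, -0.523]
contact_force: [-0.7, -0.1, -2.4]
gripper_width: 0.571
```

Run:
```python
from h import *
np.set_printoptions(precision=4,suppress=True)
need(.2992+.0136,.527,.189,-5.57)
snap('wrist','w12');snap('scene','s12')
P=cloud('w12');z=P[...,2];th=np.radians(-5.57);s=P[...,:2]@np.array([-np.sin(th),np.cos(th)])
for c in(170,240,320,390):print(c,np.round(np.c_[np.arange(180,300,8),s[180:300:8,c],z[180:300:8,c]].T,4))
crop('s12',260,150,460,330,'s12c')
```

```text
t 24.0 p [0.5554 0.264  0.2155] target [0.5549 0.2602 0.189 ] shift [ 0.663 -0.005  0.097] turn [ 0.     -0.0001 -0.0001] yaw now -5.56 F [-0.7 -0.1 -2.4] w 0.571
170 [[180.     188.     196.     204.     212.     220.     228.     236.
  244.     252.     260.     268.     276.     284.     292.    ]
 [  0.3157   0.328    0.3278   0.3232   0.3172   0.3105   0.2612   0.3151
    0.3184   0.3209   0.3235   0.3215   0.3177   0.313    0.3089]
 [ -0.0007   0.0813   0.105    0.1108   0.1118   0.1107  -0.0002   0.1539
    0.1741   0.1904   0.2052   0.2097   0.2106   0.21     0.2105]]
240 [[180.     188.     196.     204.     212.     220.     228.     236.
  244.     252.     260.     268.     276.     284.     292.    ]
 [  0.3275   0.3272   0.3271   0.3235   0.3171   0.3109   0.3106   0.315
    0.3184   0.3214   0.3238   0.3211   0.3197   0.3194   0.3195]
 [  0.0506   0.0783   0.1028   0.1118   0.1117   0.1122   0.128    0.1539
    0.1741   0.1914   0.2059   0.209    0.2143   0.221    0.228 ]]
320 [[180.     188.     196.     204.     212.     220.     228.     236.
  244.     252.     260.     268.     276.     284.     292.    ]
 [  0.3272   0.327    0.3274   0.3229   0.3167   0.3106   0.311    0.3149
    0.3185   0.3214   0.3232   0.3218   0.3199   0.3196   0.3198]
 [  0.0494   0.0781   0.1041   0.11     0.1106   0.1115   0.1295   0.1537
    0.1745   0.1917   0.2046   0.2104   0.2146   0.2215   0.2285]]
390 [[180.     188.     196.     204.     212.     220.     228.     236.
  244.     252.     260.     268.     276.     284.     292.    ]
 [  0.3156   0.3266   0.3265   0.3229   0.3167   0.3105   0.2675   0.3145
    0.3181   0.3209   0.3233   0.3214   0.3169   0.3122   0.3078]
 [  0.0001   0.0767   0.1009   0.1103   0.1107   0.1114   0.0168   0.1528
    0.1738   0.1907   0.205    0.2097   0.2094   0.2088   0.2091]]
```

View pics/w12.png

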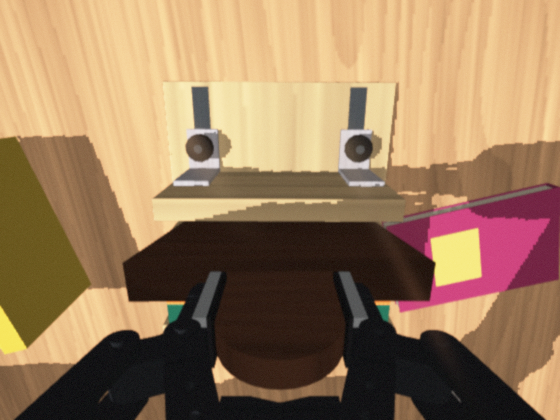

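View pics/s12c.png

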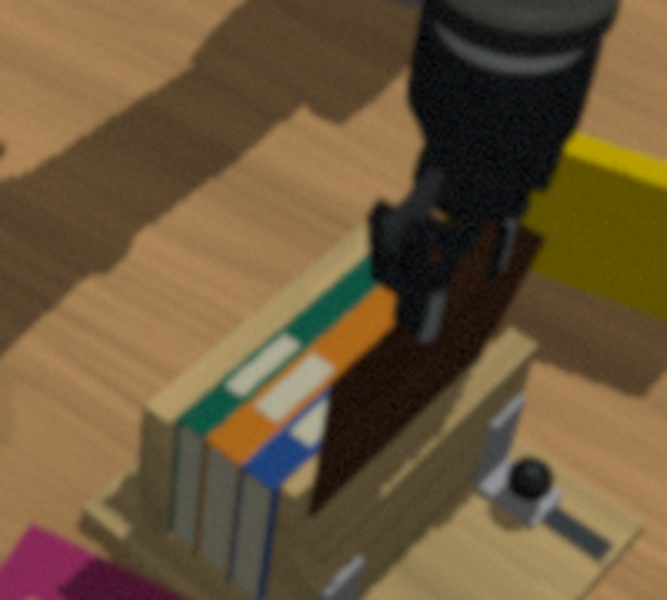

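Emit:
{"op": "step_arm", "data": {
  "plan": [
    [0.05,0,0.03,0,0,0],
    [0.1,0,0.03,0,0,0],
    [0.1,0,0.01,0,0,0],
    [0.1,0,0.01,0,0,0],
    [0.1,0,0.01,0,0,0],
    [0,0,0,0,0,0],
    [0,0,0,0,0,0]
  ]
}}

```text
t: 24.98
eef_pos: [0.5546, 0.2603, 0.1968]
tool_rot: [0.475, 0.524, 0.475, -0.524]
contact_force: [-0.2, 2.2, -4.2]
gripper_width: 0.57
```

Run:
```python
from h import *
need(.2992+.0136,.527,.189,-5.57)
```

```text
t 24.98 p [0.5546 0.2603 0.1968] target [0.5549 0.2602 0.189 ] shift [0.195 0.007 0.004] turn [ 0.0001 -0.      0.    ] yaw now -5.55 F [-0.2  2.2 -4.2] w 0.57
```

Emit:
{"op": "step_arm", "data": {
  "plan": [
    [0.06,0,0,0,0,0],
    [0.06,0,0,0,0,0],
    [0.06,0,0,0,0,0],
    [0,0,0,0,0,0],
    [0,0,0,0,0,0]
  ]
}}

```text
t: 25.6
eef_pos: [0.5547, 0.2602, 0.1895]
tool_rot: [0.475, 0.524, 0.475, -0.524]
contact_force: [0.8, 1.8, -3.2]
gripper_width: 0.567
```

Run:
```python
from h import *
need(.2992+.0136,.527,.189,-5.57)
```

```text
t 25.6 p [0.5547 0.2602 0.1895] target [0.5549 0.2602 0.189 ] shift [ 0.013  0.003 -0.001] turn [ 0. -0.  0.] yaw now -5.57 F [ 0.8  1.8 -3.2] w 0.567
```

Emit:
{"op": "step_arm", "data": {
  "plan": [
    [0.04,0,0,0,0,0],
    [0.04,0,0,0,0,0],
    [0,0,0,0,0,0]
  ]
}}

```text
t: 25.98
eef_pos: [0.5549, 0.2601, 0.1867]
tool_rot: [0.475, 0.524, 0.475, -0.524]
contact_force: [0.5, 2.3, -0.1]
gripper_width: 0.567
```

Emit:
{"op": "step_arm", "data": {
  "plan": [
    [0.04,0,0,0,0,0],
    [0.04,0,0,0,0,0],
    [0,0,0,0,0,0]
  ]
}}

```text
t: 26.35
eef_pos: [0.5552, 0.2601, 0.1847]
tool_rot: [0.475, 0.524, 0.475, -0.524]
contact_force: [-2.3, -0.5, 10.2]
gripper_width: 0.569
```

Emit:
{"op": "step_arm", "data": {
  "plan": [
    [0.03,0,0,0,0,0],
    [0.03,0,0,0,0,0],
    [0,0,0,0,0,0],
    [0,0,0,0,0,0]
  ]
}}

```text
t: 26.85
eef_pos: [0.5553, 0.2603, 0.1846]
tool_rot: [0.475, 0.525, 0.474, -0.523]
contact_force: [-6.4, -3.2, 24.9]
gripper_width: 0.572
```

Run:
```python
from h import *
np.set_printoptions(precision=4,suppress=True)
need(.2992+.0136,.527,.189,-5.57)
snap('wrist','w13')
P=cloud('w13');z=P[...,2];th=np.radians(-5.57);s=P[...,:2]@np.array([-np.sin(th),np.cos(th)])
for c in(170,240,320,390):print(c,np.round(np.c_[np.arange(180,300,8),s[180:300:8,c],z[180:300:8,c]].T,4))
```

```text
t 26.85 p [0.5553 0.2603 0.1846] target [0.5549 0.2602 0.189 ] shift [-0.109 -0.009  0.005] turn [-0.0002  0.     -0.0004] yaw now -5.64 F [-6.4 -3.2 24.9] w 0.572
170 [[180.     188.     196.     204.     212.     220.     228.     236.
  244.     252.     260.     268.     276.     284.     292.    ]
 [  0.3317   0.3299   0.3274   0.3275   0.324    0.3176   0.3127   0.3117
    0.3149   0.318    0.32     0.3174   0.3134   0.3093   0.3045]
 [  0.0526   0.0718   0.0855   0.1054   0.112    0.1098   0.1117   0.1235
    0.1433   0.1608   0.1743   0.1778   0.1783   0.1789   0.1782]]
240 [[180.     188.     196.     204.     212.     220.     228.     236.
  244.     252.     260.     268.     276.     284.     292.    ]
 [  0.3276   0.3272   0.3275   0.3275   0.3238   0.3184   0.3122   0.3116
    0.3141   0.3177   0.3196   0.3181   0.3164   0.316    0.316 ]
 [  0.0361   0.062    0.0861   0.1059   0.1118   0.1124   0.111    0.1235
    0.1418   0.1604   0.1737   0.1793   0.1839   0.1906   0.1973]]
320 [[180.     188.     196.     204.     212.     220.     228.     236.
  244.     252.     260.     268.     276.     284.     292.    ]
 [  0.3271   0.3271   0.3272   0.3269   0.3237   0.3174   0.3119   0.3114
    0.3149   0.3173   0.3202   0.3179   0.3166   0.3166   0.3162]
 [  0.0345   0.0622   0.0857   0.1046   0.1119   0.11     0.1106   0.1234
    0.1439   0.16     0.1752   0.1791   0.1845   0.1917   0.1977]]
390 [[180.     188.     196.     204.     212.     220.     228.     236.
  244.     252.     260.     268.     276.     284.     292.    ]
 [  0.3213   0.3291   0.3268   0.3267   0.3234   0.3178   0.3121   0.3114
    0.3147   0.3174   0.3189   0.3176   0.3132   0.3085   0.3042]
 [  0.0104   0.0704   0.085    0.1042   0.1114   0.1114   0.1115   0.1237
    0.1437   0.1603   0.1729   0.1788   0.1787   0.1781   0.1785]]
```

Emit:
{"op": "step_arm", "data": {
  "plan": [
    [0,0,0,0,0,0],
    [0,0,0,0,0,0],
    [0,0,0,0,0,0],
    [0,0,0,0,0,0]
  ]
}}

```text
t: 27.4
eef_pos: [0.5553, 0.2603, 0.1846]
tool_rot: [0.475, 0.525, 0.474, -0.523]
contact_force: [-7.3, -4.0, 24.8]
gripper_width: 0.571
```

Run:
```python
from h import *
need(.2992+.0136,.527,.189,-5.57)
print(abs(bot.get_obs()['joint_vel']).max())
snap('scene','s13');snap('top','t13')
crop('s13',150,100,470,340,'s13c')
```

```text
t 27.4 p [0.5553 0.2603 0.1846] target [0.5549 0.2602 0.189 ] shift [-0.109 -0.009  0.005] turn [-0.0002  0.     -0.0004] yaw now -5.64 F [-7.3 -4.  24.8] w 0.571
0.001355199237426145
```

View pics/s13c.png

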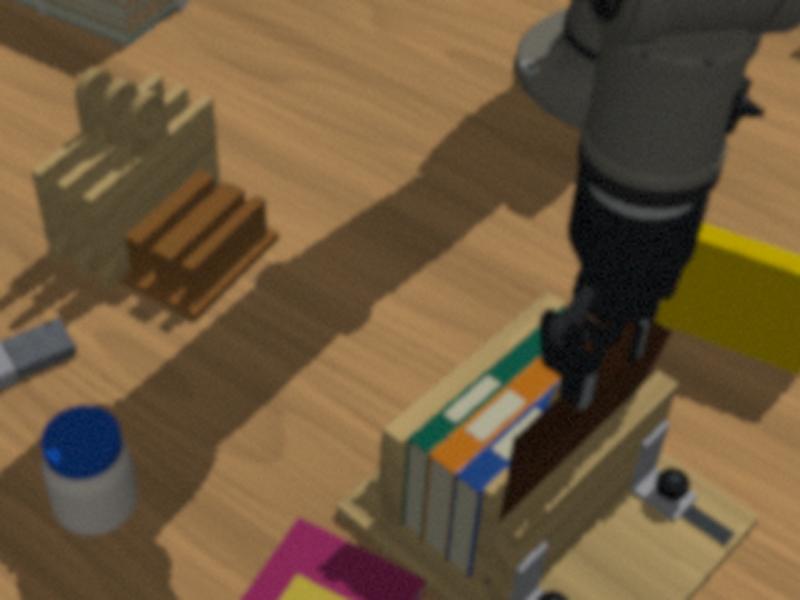

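View pics/w13.png

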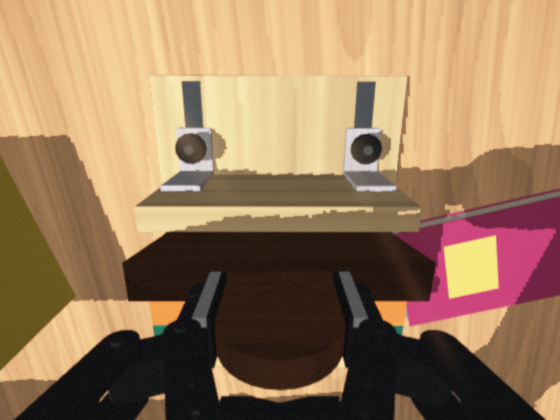

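View pics/t13.png

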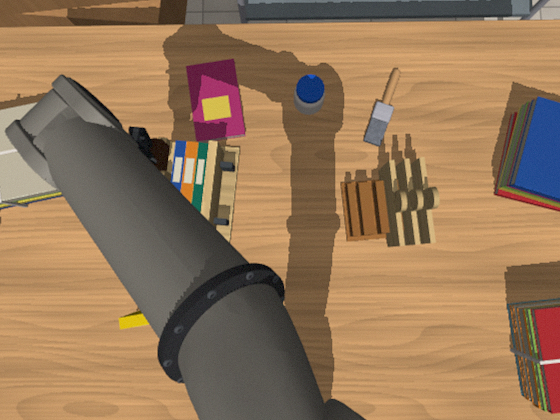

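```bash
python3 -c "
from station import bot
print(bot.hand_in())"
```

```text
the job is handed in; nothing more can be done
None
```

I packed the press with one board and the wedge, and handed in at about 27.5 s of the 72 s. The wedge was jammed and the gripper was still holding it down. The hand-in gives no verdict, and I could not measure the contact forces inside the row directly.

- **Packing:** the gap measured 20.0 mm, so one board was enough. I took the board from the rack slot nearest the wedge and stood it square against the blue book (book3), centred to within 1 mm. The other three boards stayed in the rack.
- **Wedge:** it went in thin edge down with its slope to the fence and stopped about 57 mm above the press base. That matches about 10.6 mm of remaining gap, against the 10.0 mm I expected.
- **Tightness:** raising the push from about 10 N to 25 N moved the wedge only about 0.1 mm, so I take the row as tight. After another half second the push and position were unchanged and the arm was at rest.
- **Last pictures:** the wedge is upright. The books, jar, flat paperback and brush look undisturbed. In the last top picture the arm hides part of the press.

One reading is unexplained: at the end there was a side force of about 7 N in −x and 4 N in −y on the tool. It was nearly steady and nothing moved, so I left it.

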